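# Clear the drip tray, release the curing cage's two catches and hold its gate wide

### The arm

A 6-joint arm with a two-finger parallel gripper is mounted at the origin on a cart in front of the work surface, level with it; the furniture and walls round the work are solid. World frame = base frame: x ahead of the robot, y to its left, z up, the work surface at z = 0. Lengths are in m, angles in rad, forces in N, time in s.
With the tool pointing down it reaches from about 0.275 to 0.725 m from the base axis. Payload 15.9 kg.
Tool frame: the origin (TCP) lies on the mounting face of the last link; the fingertips stand 173 mm ahead of it and the grasp point (between the pads) lies 155 mm ahead of it (env.tip_reach is the distance from the TCP to the fingertips, in m); x points along the fingers, y is the direction in which the jaws open and shut, and the axes are right-handed (so a half turn about x gives the same grasp; the last joint's range is limited). The gripper opens to 85 mm and grips with 20 to 120 N. Pads are 22 mm wide; open, the fingers measure 114 mm over their backs; the gripper's body (76 mm by 85 mm) begins 54 mm behind the grasp point. The pads swing forward as they close: fully open they stand 13 mm farther back than shut.
Start: joints at [-1.318, 0.213, -0.034, 1.323, 0, 1.571], TCP at [0.125, -0.484, 0.405] pointing down, gripper open.
Joint ranges: [-2.98, 2.98], [-0.74, 1.72], [-1.14, 1.35], [-2.1, 2.04], [-1.57, 1.44], [-3.14, 3.14]. Speed limits (rad/s): [1.89, 1.89, 2.39, 2.57, 3.14, 3.14].

### API

Orientations are given as a unit quaternion [x, y, z, w].
In Python, from plant import monitor, snapshot, job, env gives the robot as it stands.
- The arm moves only by the tool carry_out, never from a script. Its argument "steps" is a list of rows, each an object of numbers: "x", "y", "z": the shift along the tool's x, y, z scaled (see below); "rx", "ry", "rz": the turn, a rotation vector about the tool's x, y, z scaled (see below); "hand": the gripper command: -1 is shut, 1 is fully open, values between are in proportion. A call has 1 to 12 rows; each row shifts and turns the pose as measured when the row begins, along the tool's axes as they then stand; what a row does not reach is not made up. The controller multiplies each number of a shift by 15 cm and each number of a turn by 0.1 rad. A row lasts 1/10 s, in which the tool goes at most 50 mm and 8.59 degrees, less where a joint would pass 70% of its speed; a pose out of reach is approached as far as the arm can. A call with a number of a shift or a turn outside -1 to 1 is refused whole. A call with a gripper value outside its range is refused whole. The fingers move at their own pace and stop on an object; "grip_force" is the grip in N (left out, the last holds). Time passes only in rows, so rows that do not move let the fingers close. It gives the time, the measured TCP pose, the force and the opening at its end, in the units of the state.
- monitor.get_obs(): the state, without advancing time (a new reading comes with each control period).
- snapshot(name): name is "scene" or "top"; returns a dict with "img" (420x560x3 uint8, blue, green, red), "fx", "fy", "cx", "cy" (pixels), "k1" (the pictures are not rectified: a ray, as slopes to the right and down, at radius r is drawn at 1 + k1 r^2 times it, then the intrinsics apply), "view" (4x4, takes a point from world to camera coordinates). Camera axes: x right, y up, looking along -z (the intrinsics and any distortion apply to the point x, -y, -z); pixel columns grow to the right and rows downward; lengths in m; the calibration is good to about 2 mm. A picture is of the moment at which its call begins. There is no depth.
- job.finish_job(): hands the job in, once; it reports no verdict.
The state is a dict: "t": time; "q": joint angles; "dq": joint speeds; "joint_efforts": joint torques, N m; "position": TCP position; "tcp_rot": TCP orientation; "ft_force": force on the tool from outside, world axes, zero at the start; "ft_torque": the same for the moment, N m; "grip_width": finger opening in m.
Only numpy, scipy, OpenCV 4.12 (cv2) and the standard library are available. Lean on these libraries where they do the work, as an engineer would, in place of code of your own. Each camera call takes 0.05 s, during which the arm holds its last target.

### The job

Lift the red cast knob out of the blue drip tray and stand it upright on the plate of the bench scale, clear of the cage gate's path. Then squeeze the two red tabs on top of the curing cage together until they click and stay, after that the two yellow tabs, and swing the gate by its black upright handle past its stiff point to wide open, nearly square to the cage's front. Finish while still holding the handle, with the gate held wide against its spring, and leave the cup, bottle and tape where they are.

Things in the scene. Friction and masses are not known exactly. Their poses are not given: they have to be found in the camera images.
- knob_part: loose red cast knob in the tray, 55 mm across the round foot, 44 mm high, about 60 g; origin at the centre of its underside, z up. Foot 20 mm high; neck 24 mm across; round head 28 mm across from 30 to 44 mm above the origin: pinch the head from above, any yaw
- tray: fixed shallow blue drip tray in front of the cage's gate, 90 x 90 x 18 mm, walls and floor 4 mm; origin at the centre of its underside. Gate and handle swing over the rim, but would strike a part standing in the tray
- scale: fixed black bench scale, 180 (x) x 150 (y) mm; origin at the centre of its underside, x towards the back edge. Its pale plate's top is 30 mm above the origin and spans x -35 to +83 mm, y -64 to +64 mm (plate centre at x +24 mm); the knob's centre must be on the plate
- cage: fixed curing cage, 130 mm deep (x) x 200 mm wide (y), flat top 100 mm high, clear walls; origin at the centre of its underside. Gate is on its -x face, hinged at the -y end; the catches stand on its top along the front edge, red at y +55 mm, yellow at y -37 mm
- red_grip (a point): point midway between the two red tabs as latched, 28 mm above the cage top. Tabs are spaced along the cage's y axis, 50 mm over their outer faces, each 8 mm thick and 22 mm wide (cage x), tops 36 mm above the cage top; a 4 mm base plate lies under them. Both tabs slide inwards, linked so that they move alike, 8 mm each: squeezed home they are 34 mm over their outer faces. The point does not move
- yellow_grip (a point): the same for the yellow tabs. Tops of all tabs stand at 136 mm above the bench
- red_catch (a joint): inward travel of each red tab, m: 0 latched, 0.008 fully squeezed (stop). A click spring resists with about 5 N up to the middle (0.004), then snaps over and the tabs stay squeezed when let go; released counts from 0.0065. Its hook bars the gate below about 0.004
- yellow_catch (a joint): the same for the yellow tabs; must stay latched until red is released
- red_tab: the red tab on the side towards yellow; origin on the cage's top plate under the tab's centre
- red_mate: the other red tab; origin likewise
- yellow_tab: the yellow tab on the side towards red; origin likewise
- yellow_mate: the other yellow tab; origin likewise
- gate (a joint): gate angle, rad: 0 shut, grows anticlockwise seen from above as the free end swings out of the cage's front (-x), 1.45 at the stop. A ball detent resists from about 0.2 to 0.5 (up to 0.35 N m with the spring) and helps from 0.5 to 0.8; a closing spring of 0.25 N m per rad acts all the way (0.35 N m at 1.4), so the gate must be held to stay wide
- gate_hinge (a point): point on the gate's vertical hinge axis, 110 mm above the bench; fixed to the cage at cage x -71 mm, y -92 mm
- handle_grip (a point): point on the axis of the gate's black upright handle, 110 mm above the bench, 20 mm below its top; moves with the gate. The handle is a round post 22 mm across, 54 to 130 mm above the bench, 45 mm in front of the gate; shut, it is 45 mm (-x) and 92 mm (+y) from the hinge in the cage's axes. A bracket joins it to the gate 57 to 69 mm above the bench
- gate_handle: the handle with its bracket, fixed to the gate; origin at bench height under the gate panel behind the handle, axes turn with the gate (x = cage x when shut)
- cup_tan: loose tan mixing cup, 66 mm across, 78 mm high, bystander; origin under its centre
- dropper: loose dropper bottle with red nozzle, 42 mm across, 135 mm high, bystander; origin under its centre
- tape: loose roll of masking tape lying flat, 104 mm across, 25 mm high, bystander; origin under its centre
Not all that is in view belongs to the job. There is more than one size of the knob_part; the job needs the smaller.

How it is judged:
By the outcome, as a careful person would: the job done as asked, in the order asked, and still so for the second after the job is handed in, while the arm keeps its last pose, push and grip.
It also fails if it takes over 64 s, if anything falls off the work surface, if the arm or the gripper's body presses on something with over 40 N, if the wrist force passes 120 N, or if a joint passes its speed limit or range.

## Working session

There is one attempt and no reset: what is moved stays moved. The work goes in short steps, Python scripts to look and compute and a tool call to move; the robot and the scene stay as the last step left them, time stands still between calls to the robot, and variables do not carry over. Pictures are saved under pics/ and viewed, and the job is handed in when it is done.

Besides the shell and the picture viewer there is one more tool, called after "Call:" by a JSON object that holds its "op" and its "data". carry_out: Moves the arm, as the interface text tells. Its arguments: {"type":"object","properties":{"steps":{"type":"array","items":{"type":"object","properties":{"x":{"type":"number"},"y":{"type":"number"},"z":{"type":"number"},"rx":{"type":"number"},"ry":{"type":"number"},"rz":{"type":"number"},"hand":{"type":"number"}}}},"grip_force":{"type":"number"}},"required":["steps"]}

```bash
ls; mkdir -p pics; cat > h.py <<'E'
import numpy as np, cv2
from plant import monitor, snapshot, job, env
E
python3 - <<'E'
from h import *
import pickle
o=monitor.get_obs();print(o)
for n in("scene","top"):
    s=snapshot(n);cv2.imwrite(f"pics/{n}0.png",s["img"]);pickle.dump(s,open(f"{n}0.pkl","wb"))
    print({k:v for k,v in s.items() if k!="img"})
E
```

```text
pics
{'t': 0.0, 'q': array([-1.31801907e+00,  2.13336736e-01, -3.50566083e-02,  1.32349543e+00,
       -2.52392239e-05,  1.57079094e+00]), 'dq': array([ 2.08857035e-05, -7.00675034e-04, -5.48456873e-04,  2.16582810e-04,
        1.23083011e-03, -1.50745795e-03]), 'joint_efforts': array([-3.73747927e-03, -6.86156130e+01,  4.87121916e+01,  1.73219992e-02,
       -1.61381363e-04, -9.43707704e-06]), 'position': array([ 0.12500633, -0.48396785,  0.40422675]), 'tcp_rot': array([-0.70140872, -0.08951643,  0.7015238 , -0.08875236]), 'ft_force': array([0.49690131, 0.04835838, 0.81736582]), 'ft_torque': array([ 0.01625163, -0.02605927,  0.01916624]), 'grip_width': 0.08527850851185168}
{'fx': 521.0082608176399, 'fy': 521.0082608176399, 'cx': 284.7636880177654, 'cy': 214.35286564942862, 'k1': -0.18922769180808757, 'view': array([[ 0.81186539, -0.58370343, -0.01284122, -0.58474451],
       [ 0.38456143,  0.51807351,  0.76401069, -0.16669014],
       [-0.43930297, -0.62521208,  0.64507578, -1.18571901],
       [ 0.        ,  0.        ,  0.        ,  1.        ]])}
{'fx': 385.1299624892518, 'fy': 385.1299624892518, 'cx': 276.64305571392924, 'cy': 208.47713915231188, 'k1': -0.02053203967614054, 'view': array([[-8.16435921e-03, -9.99966606e-01,  3.60217559e-04,
        -2.68621542e-01],
       [ 9.94176797e-01, -8.07837798e-03,  1.07458065e-01,
        -5.25742070e-01],
       [-1.07451567e-01,  1.23544618e-03,  9.94209553e-01,
        -1.13980553e+00],
       [ 0.00000000e+00,  0.00000000e+00,  0.00000000e+00,
         1.00000000e+00]])}
```

View pics/scene0.png

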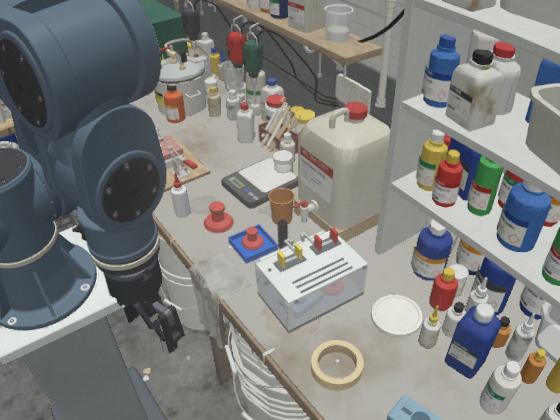

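View pics/top0.png

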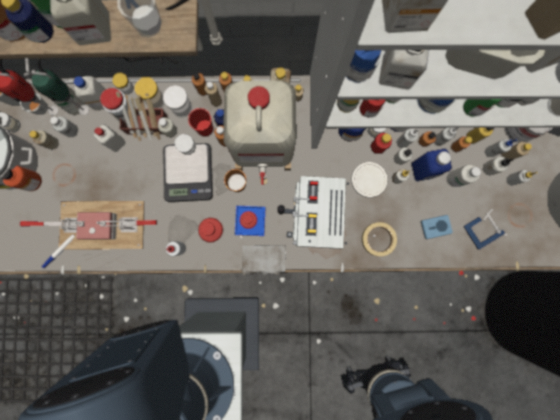

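The top view shows the blue tray with the red knob at about (249,220), a larger knob at (210,229), the scale at (187,172) and the cage at (321,211) with red tabs at (313,190) and yellow at (312,223). I'll enlarge these areas.

```bash
python3 - <<'E'
from h import *
a=cv2.imread("pics/top0.png")[120:270,150:350];cv2.imwrite("pics/top0z.png",cv2.resize(a,None,fx=4,fy=4,interpolation=cv2.INTER_CUBIC))
a=cv2.imread("pics/scene0.png")[140:335,190:380];cv2.imwrite("pics/scene0z.png",cv2.resize(a,None,fx=3,fy=3,interpolation=cv2.INTER_CUBIC))
E
```

```text
(no output)
```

View pics/top0z.png

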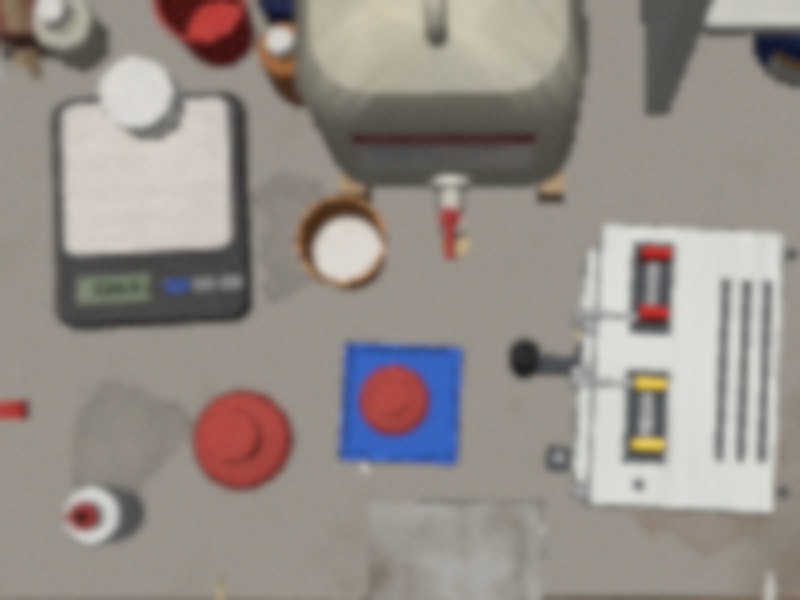

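View pics/scene0z.png

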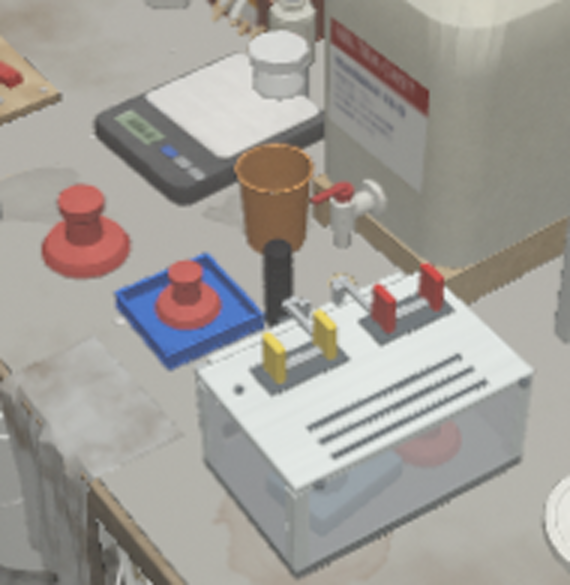

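```bash
cat >> h.py <<'E'
from scipy.optimize import least_squares
from scipy.spatial.transform import Rotation as R
def proj(s,P):
    P=np.atleast_2d(P); V=s["view"]; C=P@V[:3,:3].T+V[:3,3]
    a=C[:,0]/-C[:,2]; b=-C[:,1]/-C[:,2]; f=1+s["k1"]*(a*a+b*b)
    return np.c_[s["fx"]*a*f+s["cx"], s["fy"]*b*f+s["cy"]]
def unproj(s,uv,z):
    K=np.array([[s["fx"],0,s["cx"]],[0,s["fy"],s["cy"]],[0,0,1.]])
    n=cv2.undistortPoints(np.array(uv,float).reshape(-1,1,2),K,np.array([s["k1"],0,0,0])).reshape(-1,2)
    d=np.c_[n[:,0],-n[:,1],-np.ones(len(n))]@s["view"][:3,:3]
    c=-s["view"][:3,:3].T@s["view"][:3,3]
    return c+d*((z-c[2])/d[:,2])[:,None]
def place(p,L):  # planar pose x,y,yaw
    c,s_=np.cos(p[2]),np.sin(p[2]);L=np.atleast_2d(L)
    return np.c_[p[0]+c*L[:,0]-s_*L[:,1],p[1]+s_*L[:,0]+c*L[:,1],L[:,2]]
def blobs(img,lo,hi,roi,amin=8):
    x0,y0,x1,y1=roi;h=cv2.cvtColor(img,cv2.COLOR_BGR2HSV)[y0:y1,x0:x1]
    if lo[0]>hi[0]: m=cv2.inRange(h,(0,)+lo[1:],hi)|cv2.inRange(h,lo,(180,)+hi[1:])
    else: m=cv2.inRange(h,lo,hi)
    n,l,st,c=cv2.connectedComponentsWithStats(m)
    return [(st[i,4],(c[i]+[x0,y0]).round(2).tolist(),(st[i,:4]+[x0,y0,0,0]).tolist()) for i in range(1,n) if st[i,4]>=amin]
RED=((172,120,90),(8,255,255));YEL=((18,110,110),(32,255,255));BLU=((105,130,80),(125,255,255))
E
python3 - <<'E'
from h import *
import pickle
for n,roi in(("top",(225,170,350,255)),("scene",(225,215,360,275))):
    s=pickle.load(open(f"{n}0.pkl","rb"))
    for c,nm in((RED,"red"),(YEL,"yel"),(BLU,"blu")): print(n,nm,blobs(s["img"],*c,roi))
    for z,uv in((0.0,(249,220)),(0.03,(187,172)),(.136,(312,200))): 
        if n=="top": print(unproj(s,uv,z))
E
```

```text
top red [(np.int32(26), [261.88, 177.23], [261, 173, 3, 11]), (np.int32(22), [313.18, 183.0], [310, 182, 8, 3]), (np.int32(24), [312.79, 197.62], [310, 196, 7, 4]), (np.int32(195), [247.96, 219.52], [241, 212, 15, 16])]
top yel [(np.int32(26), [312.04, 215.38], [309, 214, 7, 4]), (np.int32(27), [311.3, 230.67], [308, 229, 8, 4])]
top blu [(np.int32(509), [250.8, 220.95], [236, 206, 29, 30])]
[[ 0.49139939 -0.18701206  0.        ]]
[[0.63800919 0.00085345 0.03      ]]
[[ 0.53463902 -0.37051069  0.136     ]]
scene red [(np.int32(93), [227.86, 221.63], [225, 215, 8, 15]), (np.int32(57), [251.44, 230.21], [247, 227, 10, 7]), (np.int32(59), [333.93, 233.78], [330, 228, 8, 15]), (np.int32(167), [252.69, 242.4], [243, 235, 20, 14]), (np.int32(34), [318.26, 240.03], [315, 235, 7, 13])]
scene yel [(np.int32(79), [298.11, 250.68], [295, 244, 7, 15]), (np.int32(81), [281.09, 258.57], [278, 251, 7, 16])]
scene blu [(np.int32(419), [252.2, 244.55], [229, 225, 48, 34])]
```

```bash
cat >> h.py <<'E'
def box(cx,cy,z0,z1,dx,dy): return np.array([[cx+a*dx/2,cy+b*dy/2,z] for a in(-1,1) for b in(-1,1) for z in(z0,z1)])
def hullc(s,P):
    h=cv2.convexHull(proj(s,P).astype(np.float32));m=cv2.moments(h);return np.array([m["m10"]/m["m00"],m["m01"]/m["m00"]])
FX=-0.051
E
python3 - <<'E'
from h import *
import pickle
T=pickle.load(open("top0.pkl","rb"));S=pickle.load(open("scene0.pkl","rb"))
for s in(T,S): print("cam",-s["view"][:3,:3].T@s["view"][:3,3])
obsT={76:(313.18,183.0),34:(312.79,197.62),-16:(312.04,215.38),-58:(311.3,230.67)}
obsS={76:(333.93,233.78),-16:(298.11,250.68),-58:(281.09,258.57)}
ys={76:.055+.021,34:.055-.021,-16:-.037+.021,-58:-.037-.021}
def res(p,which):
    r=[]
    for s,o,z0,k in((T,obsT,.104,'T'),(S,obsS,.104,'S')):
        if k not in which: continue
        for y,uv in o.items(): r+=list(hullc(s,place(p,box(p[3],ys[y],z0,.136,.022,.008)))-np.array(uv))
    return np.array(r)
for w in("T","S","TS"):
    f=least_squares(lambda p:res(np.r_[p[:3],-.05],w),[.53,-.37,-1.57],x_scale=[.1,.1,1]);print(w,f.x,f.fun.round(2))
    p=f.x
# cage corner checks in images
f=np.r_[p]
C=np.array([[sx*.065,sy*.1,z] for z in(0,.1) for sx in(-1,1) for sy in(-1,1)])
print(proj(T,place(f,C)).round(1).tolist());print(proj(S,place(f,C)).round(1).tolist())
E
```

```text
cam [ 0.39801355 -0.27145155  1.18979754]
cam [ 0.01794655 -0.99628548  0.88472284]
T [ 0.51000198 -0.4228113  -1.55298042] [-1.64 -0.09 -0.71  0.08  0.69  0.09  1.98 -0.14]
S [ 0.50666767 -0.41794579 -1.60766493] [-1.12 -0.05 -0.   -0.29  0.34 -0.2 ]
TS [ 0.50999106 -0.42022893 -1.52933427] [-3.18  0.36 -1.9   0.52 -0.08  0.52  1.56  0.28 -2.41 -0.85  0.78  0.77
  2.03  1.8 ]
[[305.1, 246.8], [301.4, 182.7], [347.2, 244.7], [342.8, 180.7], [307.7, 246.5], [303.7, 176.6], [353.7, 244.2], [348.8, 174.4]]
[[264.7, 303.5], [332.4, 262.8], [302.2, 341.2], [371.2, 294.9], [262.8, 272.3], [334.6, 231.6], [302.8, 310.4], [375.9, 263.7]]
```

```bash
python3 - <<'E'
from h import *
import pickle
T=pickle.load(open("top0.pkl","rb"));S=pickle.load(open("scene0.pkl","rb"))
obsT={76:(313.18,183.0),34:(312.79,197.62),-16:(312.04,215.38),-58:(311.3,230.67)}
obsS={76:(333.93,233.78),-16:(298.11,250.68),-58:(281.09,258.57)}
ys={76:.055+.021,34:.055-.021,-16:-.037+.021,-58:-.037-.021}
cT=np.array([(301.75,176.25),(345.75,178.25),(343,248),(298,245.5)])-.5
cS=np.array([(190+418/3,140+258/3),(190+533/3,140+370/3),(190+296/3,140+490/3),(190+198/3,140+372/3)])-.5
L=np.array([[-.065,.1,.1],[.065,.1,.1],[.065,-.1,.1],[-.065,-.1,.1]])
def res(p,which):
    r=[]
    for s,o,c,k in((T,obsT,cT,'T'),(S,obsS,cS,'S')):
        if k in which:
          for y,uv in o.items(): r+=list(hullc(s,place(p,box(p[3],ys[y],.104,.136,.022,.008)))-np.array(uv))
        if k.lower() in which: r+=list(((proj(s,place(p,L))-c)*.5).ravel())
    return np.array(r)
for w in("T","S","TS","Tt","Ss","t","s","TtSs"):
    fr=any(c in w for c in"ts")
    g=(lambda p:res(p,w)) if fr and w not in("t","s") else (lambda p:res(np.r_[p[:3],-.05],w))
    f=least_squares(g,[.51,-.42,-1.6,-.05],x_scale=[.1,.1,1,.1],diff_step=1e-3);print(w,f.x.round(4),f.fun.round(2).tolist())
E
```

```text
T [ 0.5062 -0.4218 -1.6287 -0.05  ] [0.09, -0.05, -0.11, 0.1, -0.06, 0.1, 0.08, -0.14]
S [ 0.5058 -0.4187 -1.626  -0.05  ] [-0.49, 0.51, 0.16, -0.15, 0.3, -0.28]
TS [ 0.5056 -0.4204 -1.6296 -0.05  ] [-0.41, 0.15, -0.62, 0.31, -0.59, 0.3, -0.47, 0.06, 0.07, 0.99, 0.62, 0.27, 0.71, 0.12]
Tt [ 0.5073 -0.4008 -1.6328 -0.029 ] [0.19, -0.03, -0.07, 0.12, -0.1, 0.11, -0.02, -0.13, -0.38, -0.22, 0.21, -0.01, 0.36, 0.04, -0.18, 0.06]
Ss [ 0.5067 -0.3954 -1.6169 -0.0264] [-0.85, 0.5, 0.01, 0.07, 0.24, 0.06, 0.99, 0.92, 0.22, -0.85, 0.29, -0.51, -0.33, -0.53]
t [ 0.5071 -0.4008 -1.6356 -0.05  ] [-0.33, -0.22, 0.25, 0.05, 0.3, 0.1, -0.23, 0.05]
s [ 0.5048 -0.3958 -1.6076 -0.05  ] [0.5, 1.08, -0.06, -0.78, 0.22, -0.13, -0.65, -0.09]
TtSs [ 0.5067 -0.3977 -1.6253 -0.0273] [-0.5, 0.28, -0.65, 0.44, -0.54, 0.44, -0.35, 0.2, -1.04, -0.04, -0.44, 0.01, -0.04, 0.08, -0.59, 0.26, -0.13, 0.99, 0.51, 0.38, 0.64, 0.28, 1.53, 1.26, 0.63, -0.35, 0.41, -0.21, -0.01, -0.38]
```

```bash
python3 - <<'E'
from h import *
import pickle
T=pickle.load(open("top0.pkl","rb"));S=pickle.load(open("scene0.pkl","rb"))
z=lambda p:(np.array(p)/4+[150,120]-.5); w=lambda p:(np.array(p)/3+[190,140]-.5)
print("knob T foot",unproj(T,(247.96,219.52),.024),"head",unproj(T,z((398,398)),.048))
print("knob S head top",unproj(S,w((185,271)),.046))
print("tray T",unproj(T,[z(p) for p in((347,344),(463,349),(457,465),(340,461))],.018).round(4).tolist())
print("tray S",unproj(S,[w(p) for p in((117,297),(209,255),(265,313),(170,358))],.018).round(4).tolist())
print("plate T",unproj(T,[z(p) for p in((62,105),(228,95),(235,243),(65,256))],.030).round(4).tolist())
print("plate S",unproj(S,[w(p) for p in((147,98),(188,158),(296,104))],.030).round(4).tolist())
print("jar T top",unproj(T,z((136,92)),.09),"S",unproj(S,w((280,92)),.035))
print("handle T",unproj(T,z((524,358)),.13),"S",unproj(S,w((279,245)),.13))
p=[.507,-.398,-1.629]
L=dict(red=(-.028,.055,.128),yel=(-.028,-.037,.128),hinge=(-.071,-.092,.11),handle=(-.116,0,.11))
for k,v in L.items(): print(k,place(p,v).round(4))
o=monitor.get_obs();print(env.tip_reach,R.from_quat(o["tcp_rot"]).as_matrix().round(3))
E
```

```text
knob T foot [[ 0.49100199 -0.18555864  0.024     ]] head [[ 0.49061327 -0.1904202   0.048     ]]
knob S head top [[ 0.49009608 -0.18207074  0.046     ]]
tray T [[0.5348, -0.1492, 0.018], [0.5303, -0.2381, 0.018], [0.4417, -0.2331, 0.018], [0.4454, -0.1442, 0.018]]
tray S [[0.4436, -0.1485, 0.018], [0.5331, -0.15, 0.018], [0.5302, -0.236, 0.018], [0.4407, -0.2337, 0.018]]
plate T [[0.7211, 0.0705, 0.03], [0.7278, -0.0579, 0.03], [0.6118, -0.0646, 0.03], [0.6029, 0.0653, 0.03]]
plate S [[0.6029, 0.0602, 0.03], [0.5836, -0.0407, 0.03], [0.7096, -0.0319, 0.03]]
jar T top [[ 0.71363518 -0.00135586  0.09      ]] S [[ 0.70480543 -0.01293931  0.035     ]]
handle T [[ 0.51101161 -0.28343008  0.13      ]] S [[ 0.51426372 -0.28078395  0.13      ]]
red [[ 0.5635 -0.3732  0.128 ]]
yel [[ 0.4717 -0.3679  0.128 ]]
hinge [[ 0.4193 -0.3218  0.11  ]]
handle [[ 0.5137 -0.2822  0.11  ]]
0.1734 [[-0.     0.25  -0.968]
 [ 0.001 -0.968 -0.25 ]
 [-1.    -0.001  0.   ]]
```

Call:
{"op": "carry_out", "data": {"steps": [{"y":-0.12,"z":-0.27,"hand":1},{"y":-0.12,"z":-0.27,"hand":1},{"y":-0.12,"z":-0.27,"hand":1},{"y":-0.12,"z":-0.27,"hand":1},{"y":-0.12,"z":-0.27,"hand":1},{"y":-0.12,"z":-0.27,"hand":1},{"y":-0.12,"z":-0.27,"hand":1},{"y":-0.12,"z":-0.27,"hand":1},{"y":-0.12,"z":-0.27,"hand":1},{"y":-0.12,"z":-0.27,"hand":1}], "grip_force": 30}}

```text
$.steps[0]: bad value
```

Call:
{"op": "carry_out", "data": {"steps": [{"x":0,"y":-0.12,"z":-0.27,"rx":0,"ry":0,"rz":0,"hand":1},{"x":0,"y":-0.12,"z":-0.27,"rx":0,"ry":0,"rz":0,"hand":1},{"x":0,"y":-0.12,"z":-0.27,"rx":0,"ry":0,"rz":0,"hand":1},{"x":0,"y":-0.12,"z":-0.27,"rx":0,"ry":0,"rz":0,"hand":1},{"x":0,"y":-0.12,"z":-0.27,"rx":0,"ry":0,"rz":0,"hand":1},{"x":0,"y":-0.12,"z":-0.27,"rx":0,"ry":0,"rz":0,"hand":1},{"x":0,"y":-0.12,"z":-0.27,"rx":0,"ry":0,"rz":0,"hand":1},{"x":0,"y":-0.12,"z":-0.27,"rx":0,"ry":0,"rz":0,"hand":1}], "grip_force": 30}}

```text
t: 0.9
position: [0.4087, -0.2582, 0.4021]
tcp_rot: [-0.701, -0.087, 0.703, -0.085]
ft_force: [0.5, -1.9, -0.2]
grip_width: 0.0855
```

```bash
cat >> h.py <<'E'
def go(x=None,y=None,z=None,yaw=None):
    o=monitor.get_obs();M=R.from_quat(o["tcp_rot"]).as_matrix();p=o["position"]
    t=np.array([v if v is not None else p[i] for i,v in enumerate((x,y,z))])
    d=M.T@(t-p)
    yn=np.arctan2(M[1,1],M[0,1]); yt=yn if yaw is None else yaw
    Mt=np.array([[0,np.cos(yt),-np.sin(yt)*-1],[0,np.sin(yt),-np.cos(yt)],[-1,0,0]]);Mt[:,2]=np.cross(Mt[:,0],Mt[:,1])
    r=R.from_matrix(M.T@Mt).as_rotvec()
    print("t",round(o["t"],2),"pos",p.round(4),"yaw",round(yn,3),"q6",round(o["q"][5],2),"w",round(o["grip_width"],4),"F",o["ft_force"].round(1))
    print(" total units shift",(d/.15).round(3),"dist",round(np.linalg.norm(d),4)," turn units",(r/.1).round(3))
E
python3 -c "
from h import *
go(.4905,-.186,.22,-1.3)"
```

```text
t 0.9 pos [ 0.4087 -0.2582  0.4021] yaw -1.328 q6 2.33 w 0.0855 F [ 0.5 -1.9 -0.2]
 total units shift [ 1.214 -0.331 -0.648] dist 0.2123  turn units [-0.276  0.018  0.038]
```

Call:
{"op": "carry_out", "data": {"steps": [{"x":0.05,"y":-0.08,"z":-0.16,"rx":-0.1,"ry":0,"rz":0,"hand":1},{"x":0.1,"y":-0.08,"z":-0.16,"rx":-0.1,"ry":0,"rz":0,"hand":1},{"x":0.2,"y":-0.08,"z":-0.16,"rx":-0.1,"ry":0,"rz":0,"hand":1},{"x":0.25,"y":-0.08,"z":-0.16,"rx":0,"ry":0,"rz":0,"hand":1},{"x":0.25,"y":0,"z":0,"rx":0,"ry":0,"rz":0,"hand":1},{"x":0.2,"y":0,"z":0,"rx":0,"ry":0,"rz":0,"hand":1}]}}

```text
t: 1.5
position: [0.4969, -0.1789, 0.2418]
tcp_rot: [0.701, 0.1, -0.699, 0.099]
ft_force: [-0.7, -0.1, -0.9]
grip_width: 0.0853
```

```bash
python3 -c "
from h import *
go(.4905,-.186,.202,-1.3)
for n in ('top','scene'):
    s=snapshot(n); P=monitor.get_obs()['position']-[0,0,.16]; uv=proj(s,P)[0]; print(n,uv)
    a=s['img'][150:260,180:320] if n=='top' else s['img'][170:280,190:330]
    cv2.imwrite('pics/%s1.png'%n,cv2.resize(a,None,fx=5,fy=5,interpolation=cv2.INTER_CUBIC))
a=np.vstack([cv2.imread('pics/top1.png'),cv2.imread('pics/scene1.png')]);cv2.imwrite('pics/both1.png',cv2.resize(a,None,fx=.54,fy=.54))
"
```

```text
t 1.5 pos [ 0.4969 -0.1789  0.2418] yaw -1.289 q6 2.51 w 0.0853 F [-0.7 -0.1 -0.9]
 total units shift [0.265 0.034 0.055] dist 0.0409  turn units [ 0.112 -0.037  0.004]
top [244.15154541 216.51821346]
scene [251.5685974 217.4773197]
```

View pics/both1.png

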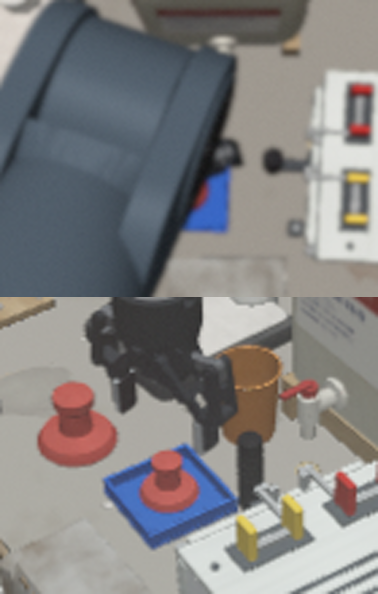

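The jaws straddle the small knob, with its head at about (167,463) in the lower crop, so I'm lowering and gripping.

Call:
{"op": "carry_out", "data": {"steps": [{"x":0.1,"y":0.035,"z":0.055,"rx":0.1,"ry":0,"rz":0,"hand":1},{"x":0.1,"y":0,"z":0,"rx":0,"ry":0,"rz":0,"hand":1},{"x":0.06,"y":0,"z":0,"rx":0,"ry":0,"rz":0,"hand":1},{"x":0,"y":0,"z":0,"rx":0,"ry":0,"rz":0,"hand":0},{"x":0,"y":0,"z":0,"rx":0,"ry":0,"rz":0,"hand":-0.5},{"x":0,"y":0,"z":0,"rx":0,"ry":0,"rz":0,"hand":-1},{"x":0,"y":0,"z":0,"rx":0,"ry":0,"rz":0,"hand":-1},{"x":0,"y":0,"z":0,"rx":0,"ry":0,"rz":0,"hand":-1},{"x":0,"y":0,"z":0,"rx":0,"ry":0,"rz":0,"hand":-1}], "grip_force": 30}}

```text
t: 2.5
position: [0.4912, -0.1879, 0.2087]
tcp_rot: [0.703, 0.095, -0.699, 0.095]
ft_force: [-0.0, 0.1, -0.9]
grip_width: 0.025
```

Call:
{"op": "carry_out", "data": {"steps": [{"x":0,"y":0,"z":0,"rx":0,"ry":0,"rz":0,"hand":-1},{"x":0,"y":0,"z":0,"rx":0,"ry":0,"rz":0,"hand":-1},{"x":0,"y":0,"z":0,"rx":0,"ry":0,"rz":0,"hand":-1}]}}

```text
t: 2.8
position: [0.4912, -0.1878, 0.2087]
tcp_rot: [0.703, 0.095, -0.699, 0.095]
ft_force: [-0.1, 0.5, -1.8]
grip_width: 0.0248
```

```bash
python3 -c "
from h import *
go(.4905,-.186,.202,-1.3)
s=snapshot('scene')
a=s['img'][190:270,200:310]
cv2.imwrite('pics/s2.png',cv2.resize(a,None,fx=6,fy=6,interpolation=cv2.INTER_CUBIC))
"
```

```text
t 2.8 pos [ 0.4912 -0.1878  0.2087] yaw -1.301 q6 2.51 w 0.0248 F [-0.1  0.5 -1.8]
 total units shift [ 0.045 -0.013  0.001] dist 0.007  turn units [-0.006 -0.052 -0.008]
```

View pics/s2.png

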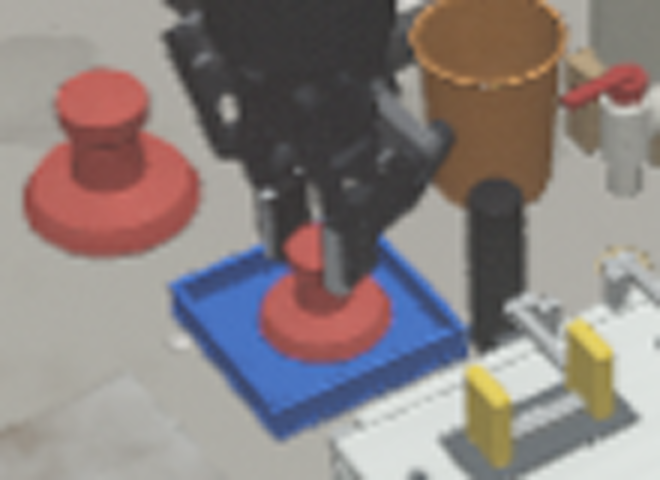

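The pads hold the head, which shows at about (307,247), and they look centred. I'm lifting.

Call:
{"op": "carry_out", "data": {"steps": [{"x":-0.05,"y":0,"z":0,"rx":0,"ry":0,"rz":0,"hand":-1},{"x":-0.1,"y":0,"z":0,"rx":0,"ry":0,"rz":0,"hand":-1},{"x":-0.15,"y":0,"z":0,"rx":0,"ry":0,"rz":0,"hand":-1},{"x":-0.2,"y":0,"z":0,"rx":0,"ry":0,"rz":0,"hand":-1},{"x":-0.2,"y":0,"z":0,"rx":0,"ry":0,"rz":0,"hand":-1},{"x":0,"y":0,"z":0,"rx":0,"ry":0,"rz":0,"hand":-1}], "grip_force": 40}}

```text
t: 3.45
position: [0.4899, -0.1876, 0.3193]
tcp_rot: [0.702, 0.095, -0.699, 0.095]
ft_force: [0.8, 0.8, -0.4]
grip_width: 0.0242
```

```bash
python3 -c "
from h import *
go(.638,.008,.32,-1.3)
s=snapshot('scene')
a=s['img'][160:260,180:310]
cv2.imwrite('pics/s3.png',cv2.resize(a,None,fx=5,fy=5,interpolation=cv2.INTER_CUBIC))
"
```

```text
t 3.45 pos [ 0.4899 -0.1876  0.3193] yaw -1.301 q6 2.51 w 0.0242 F [ 0.8  0.8 -0.4]
 total units shift [ 0.    -0.993 -1.299] dist 0.2454  turn units [-0.006 -0.037  0.002]
```

View pics/s3.png

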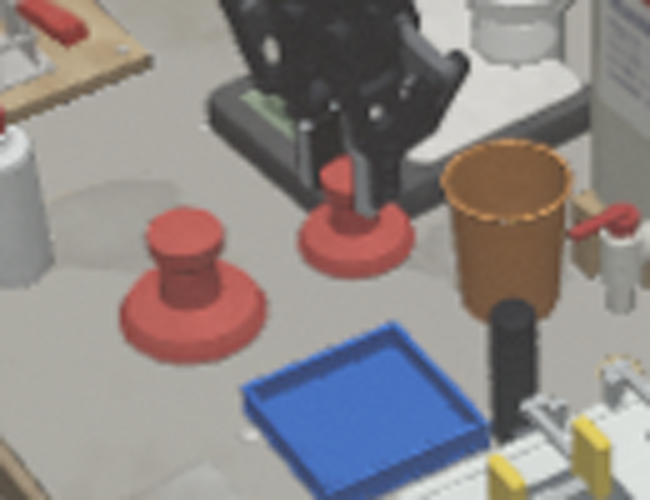

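Lifted upright and the tray is empty. Next I carry it over to the scale.

Call:
{"op": "carry_out", "data": {"steps": [{"x":0,"y":-0.11,"z":-0.14,"rx":0,"ry":0,"rz":0,"hand":-1},{"x":0,"y":-0.15,"z":-0.2,"rx":0,"ry":0,"rz":0,"hand":-1},{"x":0,"y":-0.15,"z":-0.2,"rx":0,"ry":0,"rz":0,"hand":-1},{"x":0,"y":-0.15,"z":-0.2,"rx":0,"ry":0,"rz":0,"hand":-1},{"x":0,"y":-0.15,"z":-0.2,"rx":0,"ry":0,"rz":0,"hand":-1},{"x":0,"y":-0.15,"z":-0.2,"rx":0,"ry":0,"rz":0,"hand":-1},{"x":0,"y":-0.1,"z":-0.12,"rx":0,"ry":0,"rz":0,"hand":-1},{"x":0,"y":0,"z":0,"rx":0,"ry":0,"rz":0,"hand":-1}]}}

```text
t: 4.3
position: [0.6365, 0.0089, 0.3105]
tcp_rot: [-0.698, -0.095, 0.703, -0.093]
ft_force: [-1.3, -0.6, -0.9]
grip_width: 0.0245
```

```bash
python3 -c "
from h import *
go(.638,.008,.237,-1.3)
s=snapshot('scene')
a=s['img'][110:230,190:330]
cv2.imwrite('pics/s4.png',cv2.resize(a,None,fx=5,fy=5,interpolation=cv2.INTER_CUBIC))
"
```

```text
t 4.3 pos [0.6365 0.0089 0.3105] yaw -1.304 q6 2.89 w 0.0245 F [-1.3 -0.6 -0.9]
 total units shift [ 0.49   0.01  -0.011] dist 0.0735  turn units [-0.037  0.063  0.039]
```

View pics/s4.png

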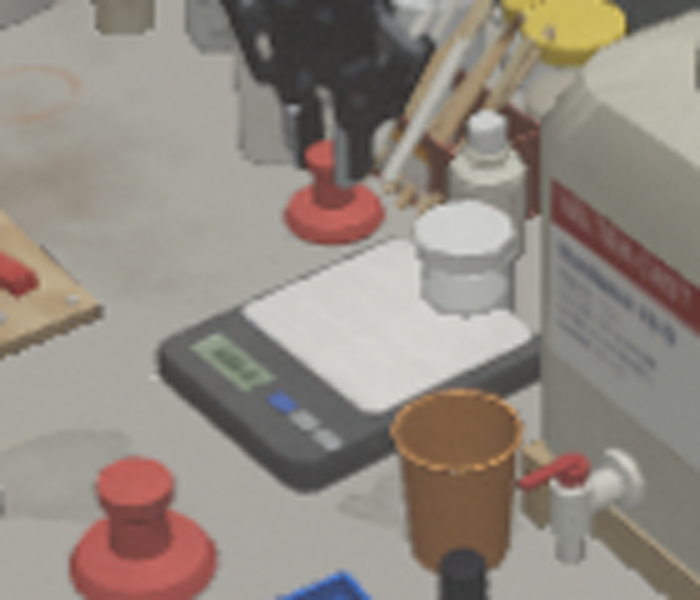

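```bash
python3 -c "
from h import *
import pickle
S=pickle.load(open('scene0.pkl','rb'))
print((proj(S,[[.638,.008,.03],[.638+.0275,.008,.03],[.638-.0275,.008,.03],[.638,.0355,.03],[.638,-.02,.03]])-[190,110])*5)
print(unproj(S,np.array([468,305])/5+[190,110],.03))"
```

```text
[[345.10663786 332.3143779 ]
 [385.84061961 315.07254782]
 [303.71277794 349.86293373]
 [318.26011839 309.40195767]
 [373.13732453 356.24342897]]
[[ 0.70821731 -0.01176062  0.03      ]]
```

Call:
{"op": "carry_out", "data": {"steps": [{"x":0.12,"y":0,"z":0,"rx":0,"ry":0.06,"rz":0,"hand":-1},{"x":0.18,"y":0,"z":0,"rx":0,"ry":0,"rz":0,"hand":-1},{"x":0.1,"y":0,"z":0,"rx":0,"ry":0,"rz":0,"hand":-1},{"x":0.05,"y":0,"z":0,"rx":0,"ry":0,"rz":0,"hand":-1},{"x":0,"y":0,"z":0,"rx":0,"ry":0,"rz":0,"hand":-1}]}}

```text
t: 4.85
position: [0.6329, 0.0048, 0.2386]
tcp_rot: [-0.699, -0.094, 0.703, -0.092]
ft_force: [-0.5, 0.3, -1.2]
grip_width: 0.0246
```

```bash
python3 -c "
from h import *
go(.638,.008,.2347,-1.3)
s=snapshot('scene')
a=s['img'][110:230,190:330]
cv2.imwrite('pics/s5.png',cv2.resize(a,None,fx=5,fy=5,interpolation=cv2.INTER_CUBIC))
"
```

```text
t 4.85 pos [0.6329 0.0048 0.2386] yaw -1.307 q6 2.88 w 0.0246 F [-0.5  0.3 -1.2]
 total units shift [ 0.026 -0.012 -0.038] dist 0.0072  turn units [-0.068  0.046  0.039]
```

View pics/s5.png

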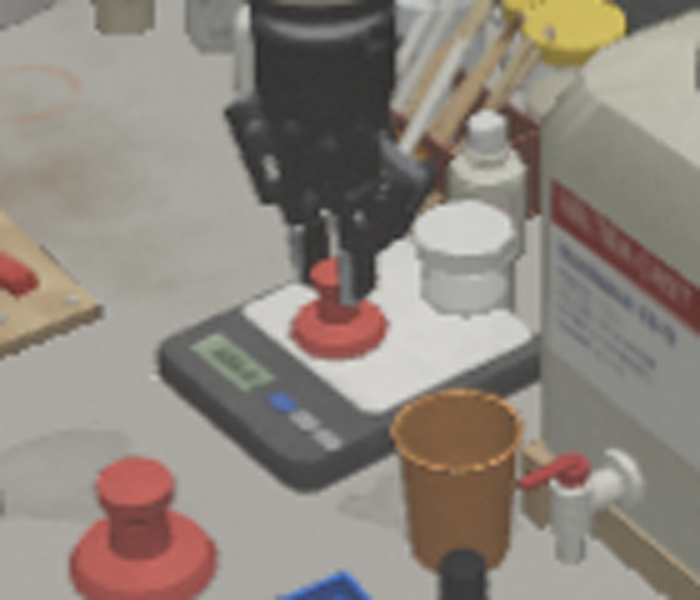

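Call:
{"op": "carry_out", "data": {"steps": [{"x":0,"y":0.03,"z":-0.06,"rx":0,"ry":0.05,"rz":0.04,"hand":-1},{"x":0.02,"y":0,"z":0,"rx":0,"ry":0,"rz":0,"hand":-1},{"x":0.01,"y":0,"z":0,"rx":0,"ry":0,"rz":0,"hand":-1},{"x":0.01,"y":0,"z":0,"rx":0,"ry":0,"rz":0,"hand":-1}]}}

```text
t: 5.3
position: [0.6449, 0.002, 0.2357]
tcp_rot: [0.703, 0.092, -0.699, 0.093]
ft_force: [0.1, 0.6, -0.0]
grip_width: 0.0243
```

```bash
python3 -c "
from h import *
go(.638,.008,.2347,-1.3)
s=snapshot('scene')
a=s['img'][140:200,230:310]
cv2.imwrite('pics/s6.png',cv2.resize(a,None,fx=9,fy=9,interpolation=cv2.INTER_CUBIC))
"
```

```text
t 5.3 pos [0.6449 0.002  0.2357] yaw -1.308 q6 2.88 w 0.0243 F [ 0.1  0.6 -0. ]
 total units shift [ 0.006 -0.051  0.034] dist 0.0092  turn units [-0.075 -0.056 -0.02 ]
```

View pics/s6.png

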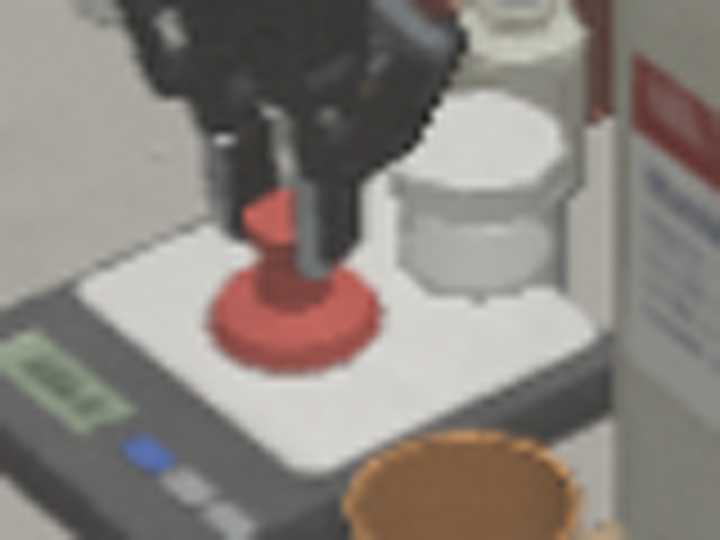

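Call:
{"op": "carry_out", "data": {"steps": [{"x":0.015,"y":0,"z":0,"rx":0,"ry":-0.05,"rz":0,"hand":-1},{"x":0.015,"y":0,"z":0,"rx":0,"ry":0,"rz":0,"hand":-1}]}}

```text
t: 5.55
position: [0.6452, 0.0021, 0.2333]
tcp_rot: [0.702, 0.092, -0.7, 0.094]
ft_force: [-15.2, -0.2, 45.2]
grip_width: 0.0247
```

Call:
{"op": "carry_out", "data": {"steps": [{"x":-0.008,"y":0,"z":0,"rx":0,"ry":0,"rz":0,"hand":-1}]}}

```text
t: 5.65
position: [0.6452, 0.0023, 0.2352]
tcp_rot: [0.702, 0.092, -0.7, 0.094]
ft_force: [0.5, -0.4, -0.8]
grip_width: 0.0245
```

Call:
{"op": "carry_out", "data": {"steps": [{"x":0.002,"y":0,"z":0,"rx":0,"ry":0,"rz":0,"hand":-0.2},{"x":0,"y":0,"z":0,"rx":0,"ry":0,"rz":0,"hand":0.2},{"x":0,"y":0,"z":0,"rx":0,"ry":0,"rz":0,"hand":0.4},{"x":0,"y":0,"z":0,"rx":0,"ry":0,"rz":0,"hand":0.4},{"x":-0.08,"y":0,"z":0,"rx":0,"ry":0,"rz":0,"hand":0.4},{"x":-0.2,"y":0,"z":0,"rx":0,"ry":0,"rz":0,"hand":0.4},{"x":-0.3,"y":0,"z":0,"rx":0,"ry":0,"rz":0,"hand":0.4}]}}

```text
t: 6.35
position: [0.643, 0.0025, 0.319]
tcp_rot: [-0.698, -0.093, 0.704, -0.093]
ft_force: [0.8, 0.4, 1.1]
grip_width: 0.0597
```

```bash
python3 -c "
from h import *
go(.5635,-.3732,.33,-.058)
s=snapshot('scene')
a=s['img'][110:230,190:330]
cv2.imwrite('pics/s7.png',cv2.resize(a,None,fx=5,fy=5,interpolation=cv2.INTER_CUBIC))
"
```

```text
t 6.35 pos [0.643  0.0025 0.319 ] yaw -1.307 q6 2.88 w 0.0597 F [0.8 0.4 1.1]
 total units shift [-0.065  2.28   1.166] dist 0.3842  turn units [-12.489   0.065   0.047]
```

View pics/s7.png

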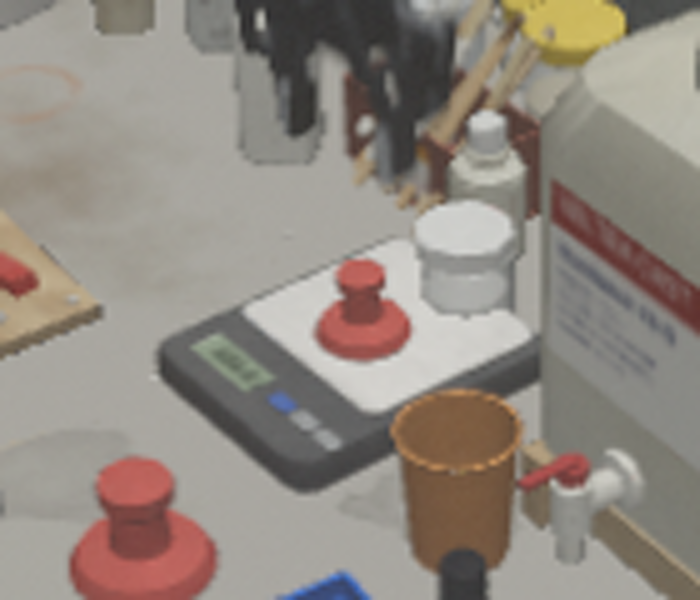

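The knob stands upright on the plate, foot at about (362,330) in the crop. Next I plan the row numbers to the red tabs, going round the spigot and jug.

```bash
cat >> h.py <<'E'
def plan(wps):  # wps: (x,y,z,yaw,nrows)
    o=monitor.get_obs();M=R.from_quat(o["tcp_rot"]).as_matrix();p=o["position"].copy()
    yaw=np.arctan2(M[1,1],M[0,1])
    for x,y,z,yt,n in wps:
        t=np.array([x,y,z]);dp=(t-p)/n;dy=(yt-yaw)/n
        for i in range(n):
            Y=np.array([np.cos(yaw),np.sin(yaw),0]);X=np.array([0,0,-1.]);Z=np.cross(X,Y)
            print(" x%.2f y%.2f z%.2f rx%.2f"%(dp@X/.15,dp@Y/.15,dp@Z/.15,-dy/.1));yaw+=dy
        p=t
E
python3 -c "
from h import *
plan([(.52,-.15,.345,-.8,6),(.5635,-.3732,.33,-.058,7)])"
```

```text
x-0.02 y0.13 z0.18 rx-0.84
 x-0.02 y0.11 z0.19 rx-0.84
 x-0.02 y0.10 z0.20 rx-0.84
 x-0.02 y0.08 z0.20 rx-0.84
 x-0.02 y0.06 z0.21 rx-0.84
 x-0.02 y0.04 z0.21 rx-0.84
 x0.01 y0.18 z0.12 rx-1.06
 x0.01 y0.17 z0.14 rx-1.06
 x0.01 y0.15 z0.15 rx-1.06
 x0.01 y0.14 z0.17 rx-1.06
 x0.01 y0.12 z0.18 rx-1.06
 x0.01 y0.10 z0.19 rx-1.06
 x0.01 y0.08 z0.20 rx-1.06
```

Call:
{"op": "carry_out", "data": {"steps": [{"x":-0.03,"y":0.13,"z":0.18,"rx":-0.85,"ry":0,"rz":0,"hand":0.55},{"x":-0.03,"y":0.11,"z":0.19,"rx":-0.85,"ry":0,"rz":0,"hand":0.55},{"x":-0.03,"y":0.1,"z":0.2,"rx":-0.85,"ry":0,"rz":0,"hand":0.55},{"x":-0.03,"y":0.08,"z":0.2,"rx":-0.85,"ry":0,"rz":0,"hand":0.55},{"x":-0.03,"y":0.06,"z":0.21,"rx":-0.85,"ry":0,"rz":0,"hand":0.55},{"x":-0.03,"y":0.04,"z":0.21,"rx":-0.85,"ry":0,"rz":0,"hand":0.55},{"x":0,"y":0.18,"z":0.12,"rx":-1,"ry":0,"rz":0,"hand":0.55},{"x":0,"y":0.17,"z":0.14,"rx":-1,"ry":0,"rz":0,"hand":0.55},{"x":0,"y":0.15,"z":0.15,"rx":-1,"ry":0,"rz":0,"hand":0.55},{"x":0,"y":0.14,"z":0.17,"rx":-1,"ry":0,"rz":0,"hand":0.55}]}}

```text
t: 7.4
position: [0.544, -0.2844, 0.3694]
tcp_rot: [0.585, 0.398, -0.576, 0.409]
ft_force: [1.0, 0.2, -0.9]
grip_width: 0.0664
```

```bash
python3 -c "
from h import *
go(.5635,-.3732,.33,-.058)
plan([(.5635,-.3732,.335,-.058,4)])"
```

```text
t 7.4 pos [ 0.544  -0.2844  0.3694] yaw -0.357 q6 1.45 w 0.0664 F [ 1.   0.2 -0.9]
 total units shift [0.268 0.323 0.51 ] dist 0.0991  turn units [-2.99   0.01  -0.196]
 x0.06 y0.08 z0.13 rx-0.75
 x0.06 y0.07 z0.13 rx-0.75
 x0.06 y0.06 z0.14 rx-0.75
 x0.06 y0.05 z0.14 rx-0.75
```

Call:
{"op": "carry_out", "data": {"steps": [{"x":0.06,"y":0.08,"z":0.13,"rx":-0.75,"ry":0,"rz":-0.1,"hand":0.55},{"x":0.06,"y":0.07,"z":0.13,"rx":-0.75,"ry":0,"rz":-0.1,"hand":0.55},{"x":0.06,"y":0.06,"z":0.14,"rx":-0.75,"ry":0,"rz":0,"hand":0.55},{"x":0.06,"y":0.05,"z":0.14,"rx":-0.75,"ry":0,"rz":0,"hand":0.55},{"x":0,"y":0,"z":0,"rx":0,"ry":0,"rz":0,"hand":0.55}]}}

```text
t: 7.9
position: [0.5632, -0.3806, 0.336]
tcp_rot: [0.511, 0.488, -0.511, 0.49]
ft_force: [0.9, 0.1, -0.1]
grip_width: 0.0661
```

```bash
python3 -c "
from h import *
go(.5635,-.3732,.285,-.058)
for n,(u0,v0) in dict(top=(250,150),scene=(260,190)).items():
    s=snapshot(n); a=s['img'][v0:v0+100,u0:u0+120]
    o=monitor.get_obs(); p=o['position']+R.from_quat(o['tcp_rot']).as_matrix()[:,0]*.16
    print(n,proj(s,p)-[u0,v0])
    cv2.imwrite('pics/%s8.png'%n,cv2.resize(a,None,fx=5,fy=5,interpolation=cv2.INTER_CUBIC))
"
```

```text
t 7.9 pos [ 0.5632 -0.3806  0.336 ] yaw -0.044 q6 1.02 w 0.0661 F [ 0.9  0.1 -0.1]
 total units shift [ 0.34  -0.001 -0.05 ] dist 0.0516  turn units [ 0.14   0.019 -0.031]
top [[66.72682351 37.11263308]]
scene [[69.07567269 29.43829604]]
```

View pics/scene8.png

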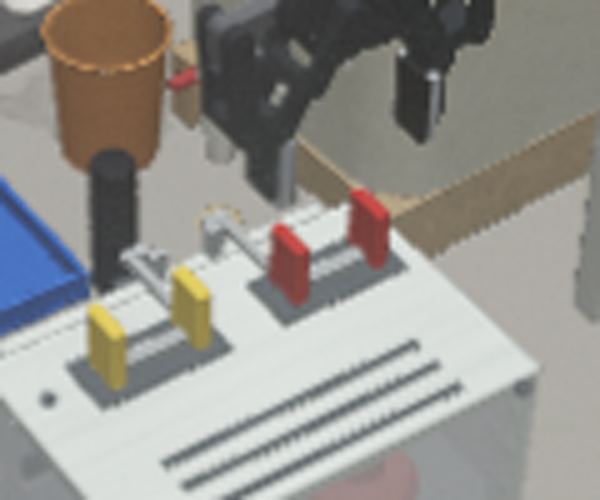

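View pics/top8.png

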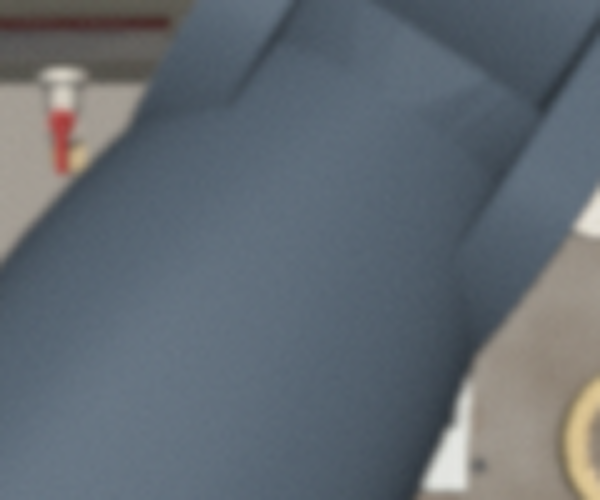

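The scene crop shows the open jaws above and beyond the red tabs, which are at (290,265) and (370,228). I'm lowering with a small correction.

Call:
{"op": "carry_out", "data": {"steps": [{"x":0.03,"y":0,"z":-0.05,"rx":0.14,"ry":0,"rz":0,"hand":0.55},{"x":0.08,"y":0,"z":0,"rx":0,"ry":0,"rz":0,"hand":0.55},{"x":0.05,"y":0,"z":0,"rx":0,"ry":0,"rz":0,"hand":0.55}]}}

```text
t: 8.3
position: [0.5643, -0.3688, 0.3148]
tcp_rot: [0.516, 0.481, -0.514, 0.487]
ft_force: [-0.8, -1.1, -0.2]
grip_width: 0.0664
```

```bash
python3 -c "
from h import *
go(.5635,-.3732,.285,-.058)
u0,v0=260,190
s=snapshot('scene'); a=s['img'][v0:v0+100,u0:u0+120]
cv2.imwrite('pics/s9.png',cv2.resize(a,None,fx=6,fy=6,interpolation=cv2.INTER_CUBIC))
"
```

```text
t 8.3 pos [ 0.5643 -0.3688  0.3148] yaw -0.062 q6 1.05 w 0.0664 F [-0.8 -1.1 -0.2]
 total units shift [ 0.199 -0.005  0.029] dist 0.0301  turn units [-0.041  0.036 -0.077]
```

View pics/s9.png

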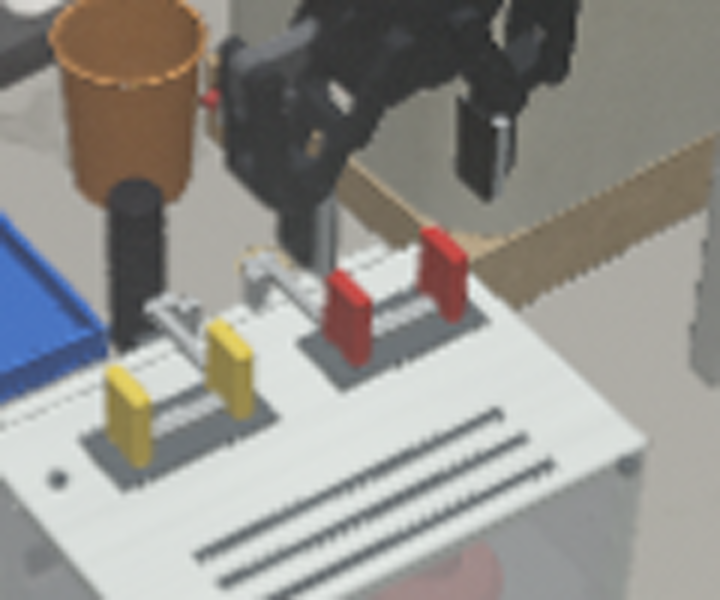

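```bash
python3 -c "
from h import *
s=snapshot('scene');o=monitor.get_obs();M=R.from_quat(o['tcp_rot']).as_matrix();p=o['position']
for sg in(-1,1):
  for dz in(-.011,.011):
    print(sg,dz,((proj(s,p+M@[.168,sg*.033,dz])[0]-[260,190])*6+3).round(0),p+M@[.168,sg*.033,dz])
m=np.array([.5635,-.371,0])
cy=np.array([.998,-.058,0]);cx=np.array([-.058,-.998,0])
for sg in(-1,1):
  for dx in(-.011,.011): print('tabtop',sg,dx,((proj(s,m+cy*sg*.025+cx*dx+[0,0,.136])[0]-[260,190])*6+3).round(0))
"
```

```text
-1 -0.011 [305. 248.] [ 0.53288321 -0.35645197  0.14620555]
-1 0.011 [340. 283.] [ 0.53151808 -0.37840949  0.14626816]
1 -0.011 [455. 180.] [ 0.59875469 -0.36054606  0.14663758]
1 0.011 [492. 214.] [ 0.59738956 -0.38250358  0.14670019]
tabtop -1 -0.011 [322. 265.]
tabtop -1 0.011 [358. 300.]
tabtop 1 -0.011 [435. 214.]
tabtop 1 0.011 [472. 248.]
```

Call:
{"op": "carry_out", "data": {"steps": [{"x":0.1,"y":0,"z":0.015,"rx":0,"ry":0,"rz":-0.07,"hand":0.55},{"x":0.08,"y":0,"z":0,"rx":0,"ry":0,"rz":0,"hand":0.55},{"x":0.02,"y":0,"z":0,"rx":0,"ry":0,"rz":0,"hand":0.55}], "grip_force": 20}}

```text
t: 8.7
position: [0.5641, -0.3712, 0.2825]
tcp_rot: [-0.514, -0.484, 0.516, -0.485]
ft_force: [0.3, 1.1, -0.2]
grip_width: 0.066
```

```bash
python3 -c "
from h import *
go(.5635,-.371,.285,-.058)
u0,v0=260,190
s=snapshot('scene'); a=s['img'][v0:v0+100,u0:u0+120]
cv2.imwrite('pics/s10.png',cv2.resize(a,None,fx=6,fy=6,interpolation=cv2.INTER_CUBIC))
"
```

```text
t 8.7 pos [ 0.5641 -0.3712  0.2825] yaw -0.062 q6 1.05 w 0.066 F [ 0.3  1.1 -0.2]
 total units shift [-0.017 -0.004 -0.001] dist 0.0026  turn units [-0.039  0.032  0.006]
```

View pics/s10.png

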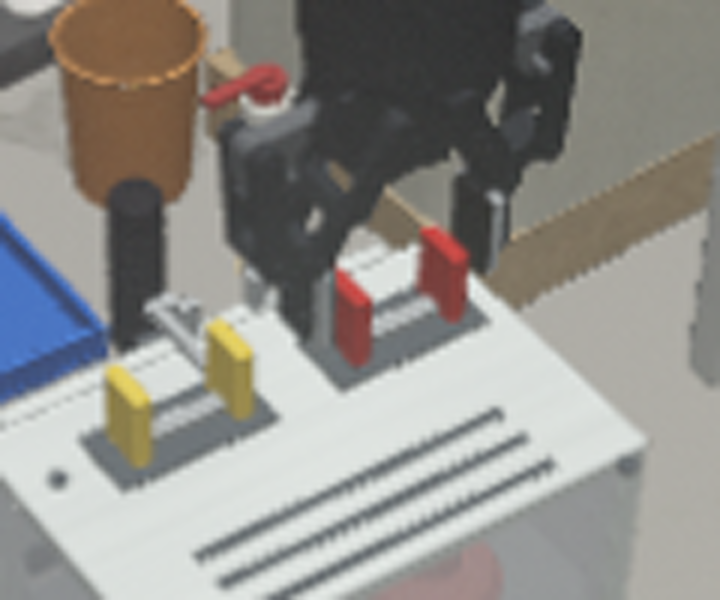

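Call:
{"op": "carry_out", "data": {"steps": [{"x":-0.01,"y":0,"z":0,"rx":0,"ry":0,"rz":0,"hand":0.2},{"x":0,"y":0,"z":0,"rx":0,"ry":0,"rz":0,"hand":0},{"x":0,"y":0,"z":0,"rx":0,"ry":0,"rz":0,"hand":-0.2},{"x":0,"y":0,"z":0,"rx":0,"ry":0,"rz":0,"hand":-0.4},{"x":0,"y":0,"z":0,"rx":0,"ry":0,"rz":0,"hand":-0.4},{"x":0,"y":0,"z":0,"rx":0,"ry":0,"rz":0,"hand":-0.4}], "grip_force": 25}}

```text
t: 9.35
position: [0.5634, -0.3713, 0.2846]
tcp_rot: [-0.514, -0.484, 0.517, -0.484]
ft_force: [-1.5, 0.0, -2.6]
grip_width: 0.0329
```

Call:
{"op": "carry_out", "data": {"steps": [{"x":0,"y":0,"z":0,"rx":0,"ry":0,"rz":0,"hand":-0.7},{"x":0,"y":0,"z":0,"rx":0,"ry":0,"rz":0,"hand":-0.7},{"x":0,"y":0,"z":0,"rx":0,"ry":0,"rz":0,"hand":-0.7}], "grip_force": 30}}

```text
t: 9.65
position: [0.5634, -0.3713, 0.2846]
tcp_rot: [-0.514, -0.484, 0.517, -0.484]
ft_force: [-2.4, 0.4, -1.8]
grip_width: 0.0323
```

```bash
python3 -c "
from h import *
go(.5635,-.371,.285,-.058)
u0,v0=260,190
s=snapshot('scene'); a=s['img'][v0:v0+100,u0:u0+120]
cv2.imwrite('pics/s11.png',cv2.resize(a,None,fx=6,fy=6,interpolation=cv2.INTER_CUBIC))
"
```

```text
t 9.65 pos [ 0.5634 -0.3713  0.2846] yaw -0.062 q6 1.05 w 0.0323 F [-2.4  0.4 -1.8]
 total units shift [-0.003  0.    -0.002] dist 0.0005  turn units [-0.045  0.029  0.022]
```

View pics/s11.png

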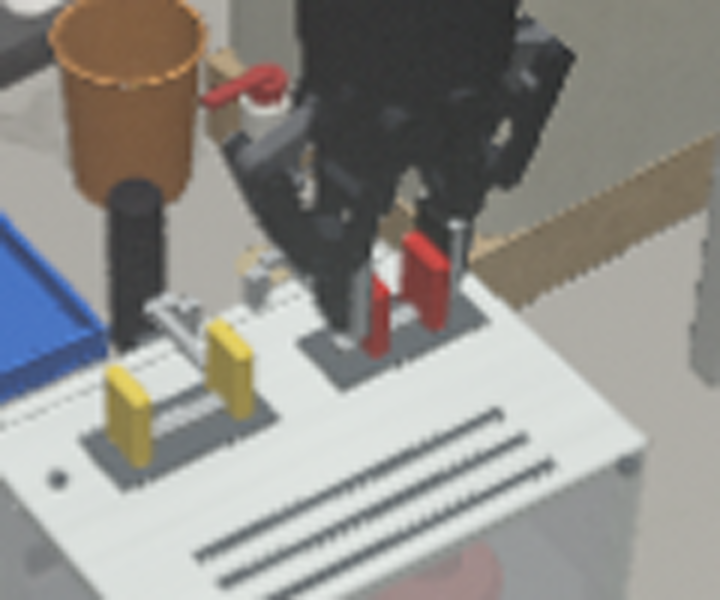

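The red tabs are drawn together at (378,320) and (427,280). I'm opening and lifting to see whether they stay.

Call:
{"op": "carry_out", "data": {"steps": [{"x":0,"y":0,"z":0,"rx":0,"ry":0,"rz":0,"hand":0.2},{"x":0,"y":0,"z":0,"rx":0,"ry":0,"rz":0,"hand":0.55},{"x":0,"y":0,"z":0,"rx":0,"ry":0,"rz":0,"hand":0.55},{"x":0,"y":0,"z":0,"rx":0,"ry":0,"rz":0,"hand":0.55},{"x":-0.1,"y":0,"z":0,"rx":0,"ry":0,"rz":0,"hand":0.55},{"x":-0.15,"y":0,"z":0,"rx":0,"ry":0,"rz":0,"hand":0.55},{"x":-0.12,"y":0,"z":0,"rx":0,"ry":0,"rz":0,"hand":0.55}]}}

```text
t: 10.4
position: [0.5635, -0.3709, 0.3399]
tcp_rot: [-0.514, -0.485, 0.517, -0.484]
ft_force: [-0.5, -0.0, 1.2]
grip_width: 0.0658
```

```bash
python3 -c "
from h import *
go(.4717,-.3655,.335,-.058)
u0,v0=260,190
s=snapshot('scene'); a=s['img'][v0:v0+100,u0:u0+120]
print(blobs(s['img'],*RED,(310,215,350,275)))
cv2.imwrite('pics/s12.png',cv2.resize(a,None,fx=6,fy=6,interpolation=cv2.INTER_CUBIC))
m=np.array([.5635,-.371,0]);cy=np.array([.998,-.058,0])
for h in(.021,.013):
  print(h,[hullc(s,np.array([m+cy*sg*h+np.array([a*.011,b*.004,z]) for a in(-1,1) for b in(-1,1) for z in(.104,.136)])).round(1).tolist() for sg in(-1,1)])
"
```

```text
t 10.4 pos [ 0.5635 -0.3709  0.3399] yaw -0.062 q6 1.05 w 0.0658 F [-0.5 -0.   1.2]
 total units shift [ 0.035 -0.613  0.002] dist 0.0921  turn units [-0.042  0.016  0.036]
[(np.int32(74), [330.62, 235.76], [327, 229, 8, 15]), (np.int32(60), [321.15, 239.62], [318, 234, 7, 15])]
0.021 [[317.4, 241.3], [333.2, 234.1]]
0.013 [[320.5, 239.9], [330.2, 235.4]]
```

View pics/s12.png

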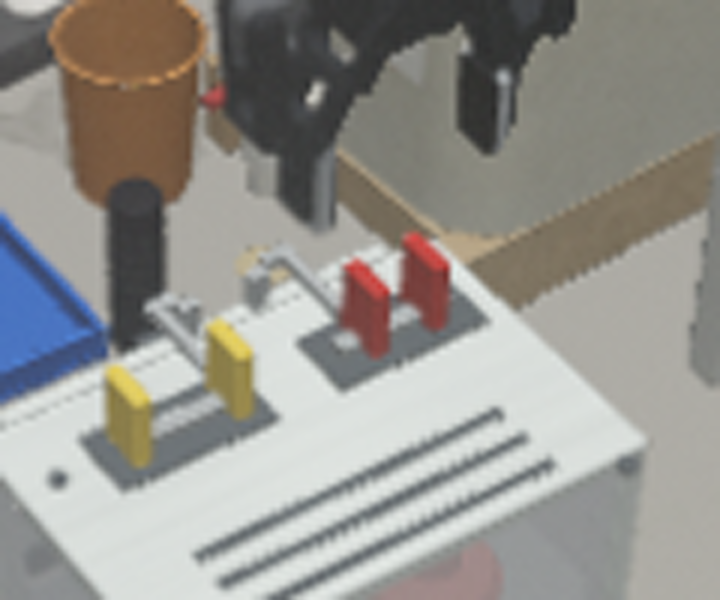

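The red tabs stay squeezed: spacing is 9.5 px, against about 15.8 px latched and 9.7 px predicted home. Now the yellow tabs.

Call:
{"op": "carry_out", "data": {"steps": [{"x":0,"y":-0.15,"z":0,"rx":0,"ry":0,"rz":0,"hand":0.55},{"x":0,"y":-0.2,"z":0,"rx":0,"ry":0,"rz":0,"hand":0.55},{"x":0,"y":-0.18,"z":0,"rx":0,"ry":0,"rz":0,"hand":0.55},{"x":0,"y":-0.08,"z":0,"rx":0,"ry":0,"rz":0,"hand":0.55},{"x":0,"y":0,"z":0,"rx":0,"ry":0,"rz":0,"hand":0.55}]}}

```text
t: 10.95
position: [0.4702, -0.365, 0.343]
tcp_rot: [-0.514, -0.483, 0.516, -0.486]
ft_force: [0.2, -0.3, 0.1]
grip_width: 0.0659
```

```bash
python3 -c "
from h import *
go(.4717,-.3655,.284,-.058)
"
```

```text
t 10.95 pos [ 0.4702 -0.365   0.343 ] yaw -0.061 q6 0.97 w 0.0659 F [ 0.2 -0.3  0.1]
 total units shift [0.393 0.009 0.   ] dist 0.059  turn units [-0.032  0.052 -0.026]
```

Call:
{"op": "carry_out", "data": {"steps": [{"x":0.1,"y":0.01,"z":0,"rx":0,"ry":0.05,"rz":0,"hand":0.55},{"x":0.1,"y":0,"z":0,"rx":0,"ry":0,"rz":0,"hand":0.55},{"x":0.08,"y":0,"z":0,"rx":0,"ry":0,"rz":0,"hand":0.55},{"x":0,"y":0,"z":0,"rx":0,"ry":0,"rz":0,"hand":0.55}]}}

```text
t: 11.35
position: [0.4736, -0.3656, 0.2999]
tcp_rot: [0.516, 0.483, -0.514, 0.486]
ft_force: [-0.3, 0.7, 0.8]
grip_width: 0.0664
```

```bash
python3 -c "
from h import *
go(.4717,-.3655,.284,-.058)
u0,v0=240,190
s=snapshot('scene'); a=s['img'][v0:v0+100,u0:u0+120]
cv2.imwrite('pics/s13.png',cv2.resize(a,None,fx=6,fy=6,interpolation=cv2.INTER_CUBIC))
"
```

```text
t 11.35 pos [ 0.4736 -0.3656  0.2999] yaw -0.061 q6 0.97 w 0.0664 F [-0.3  0.7  0.8]
 total units shift [ 0.106 -0.013  0.   ] dist 0.016  turn units [-0.032  0.013 -0.051]
```

View pics/s13.png

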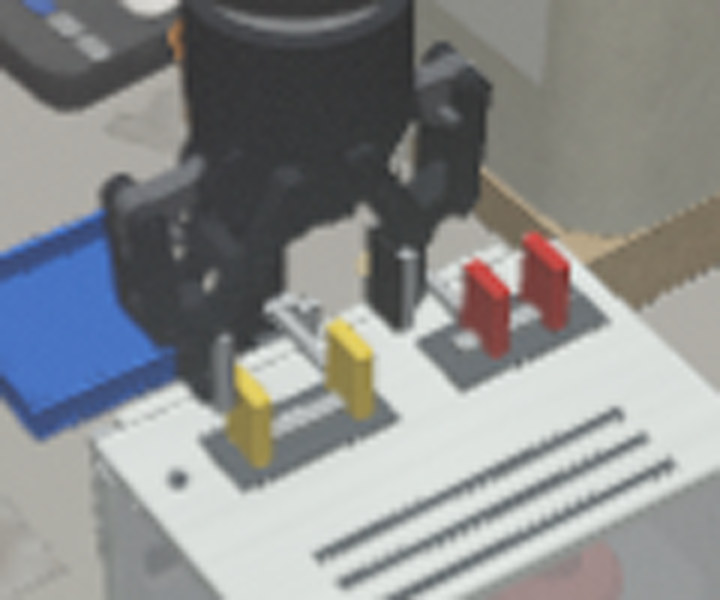

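Call:
{"op": "carry_out", "data": {"steps": [{"x":0.07,"y":-0.01,"z":0,"rx":0,"ry":0,"rz":-0.05,"hand":0.55},{"x":0.03,"y":0,"z":0,"rx":0,"ry":0,"rz":0,"hand":0.55},{"x":0,"y":0,"z":0,"rx":0,"ry":0,"rz":0,"hand":0.2},{"x":0,"y":0,"z":0,"rx":0,"ry":0,"rz":0,"hand":0},{"x":0,"y":0,"z":0,"rx":0,"ry":0,"rz":0,"hand":-0.2},{"x":0,"y":0,"z":0,"rx":0,"ry":0,"rz":0,"hand":-0.4},{"x":0,"y":0,"z":0,"rx":0,"ry":0,"rz":0,"hand":-0.7},{"x":0,"y":0,"z":0,"rx":0,"ry":0,"rz":0,"hand":-0.7},{"x":0,"y":0,"z":0,"rx":0,"ry":0,"rz":0,"hand":-0.7}], "grip_force": 30}}

```text
t: 12.3
position: [0.4716, -0.3657, 0.2861]
tcp_rot: [-0.514, -0.484, 0.516, -0.485]
ft_force: [-1.6, 0.2, -1.6]
grip_width: 0.0323
```

Same closed width (32.3 mm) as at the red stop. I'm opening and lifting to check.

Call:
{"op": "carry_out", "data": {"steps": [{"x":0,"y":0,"z":0,"rx":0,"ry":0,"rz":0,"hand":0.2},{"x":0,"y":0,"z":0,"rx":0,"ry":0,"rz":0,"hand":0.55},{"x":0,"y":0,"z":0,"rx":0,"ry":0,"rz":0,"hand":0.55},{"x":0,"y":0,"z":0,"rx":0,"ry":0,"rz":0,"hand":0.55},{"x":-0.1,"y":0,"z":0,"rx":0,"ry":0,"rz":0,"hand":0.55},{"x":-0.15,"y":0,"z":0,"rx":0,"ry":0,"rz":0,"hand":0.55},{"x":-0.1,"y":0,"z":0,"rx":0,"ry":0,"rz":0,"hand":0.55}]}}

```text
t: 13.0
position: [0.4718, -0.3653, 0.3389]
tcp_rot: [-0.514, -0.485, 0.516, -0.484]
ft_force: [0.2, 0.7, -0.2]
grip_width: 0.0662
```

```bash
python3 -c "
from h import *
go(.513,-.282,.335,-.058)
u0,v0=240,190
s=snapshot('scene'); a=s['img'][v0:v0+100,u0:u0+120]
print(blobs(s['img'],*RED,(310,215,350,275)),blobs(s['img'],*YEL,(270,225,310,275)))
cv2.imwrite('pics/s14.png',cv2.resize(a,None,fx=6,fy=6,interpolation=cv2.INTER_CUBIC))
"
```

```text
t 13.0 pos [ 0.4718 -0.3653  0.3389] yaw -0.061 q6 0.97 w 0.0662 F [ 0.2  0.7 -0.2]
 total units shift [ 0.024  0.24  -0.571] dist 0.093  turn units [-0.034  0.016  0.028]
[(np.int32(74), [330.62, 235.76], [327, 229, 8, 15]), (np.int32(66), [320.92, 239.82], [318, 234, 7, 15])] [(np.int32(81), [294.96, 252.32], [291, 245, 8, 16]), (np.int32(74), [284.36, 256.8], [281, 250, 7, 16])]
```

View pics/s14.png

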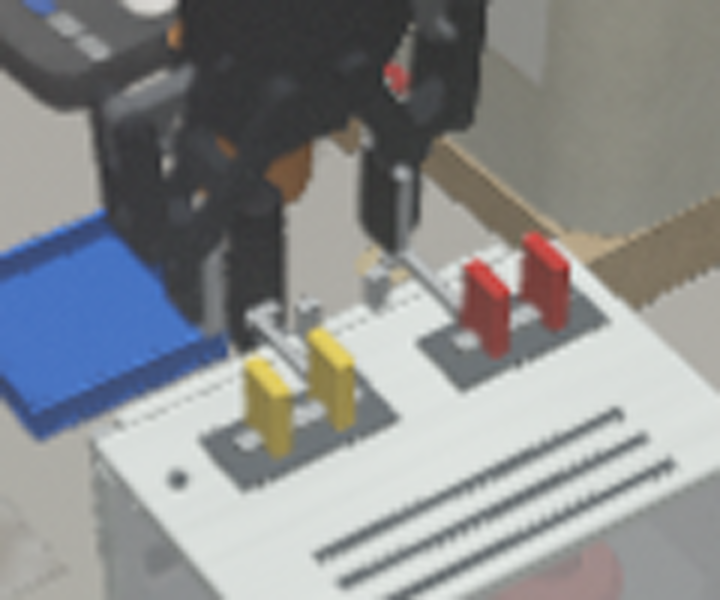

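Yellow stays squeezed as well (10.6 px, was 17). Next I move over the handle.

Call:
{"op": "carry_out", "data": {"steps": [{"x":0,"y":0.07,"z":-0.16,"rx":0,"ry":0,"rz":0,"hand":0.3},{"x":0,"y":0.08,"z":-0.2,"rx":0,"ry":0,"rz":0,"hand":0.3},{"x":0,"y":0.06,"z":-0.15,"rx":0,"ry":0,"rz":0,"hand":0.3},{"x":0,"y":0.02,"z":-0.05,"rx":0,"ry":0,"rz":0,"hand":0.3},{"x":0,"y":0,"z":0,"rx":0,"ry":0,"rz":0,"hand":0.3}]}}

```text
t: 13.55
position: [0.513, -0.2822, 0.3408]
tcp_rot: [-0.515, -0.482, 0.516, -0.486]
ft_force: [-0.1, -0.5, 0.1]
grip_width: 0.0554
```

```bash
python3 -c "
from h import *
go(.513,-.282,.268,-.058)
u0,v0=230,170
s=snapshot('scene'); a=s['img'][v0:v0+100,u0:u0+120]
cv2.imwrite('pics/s15.png',cv2.resize(a,None,fx=6,fy=6,interpolation=cv2.INTER_CUBIC))
"
```

```text
t 13.55 pos [ 0.513  -0.2822  0.3408] yaw -0.063 q6 1.13 w 0.0554 F [-0.1 -0.5  0.1]
 total units shift [ 0.485 -0.001 -0.003] dist 0.0728  turn units [-0.049  0.046 -0.016]
```

View pics/s15.png

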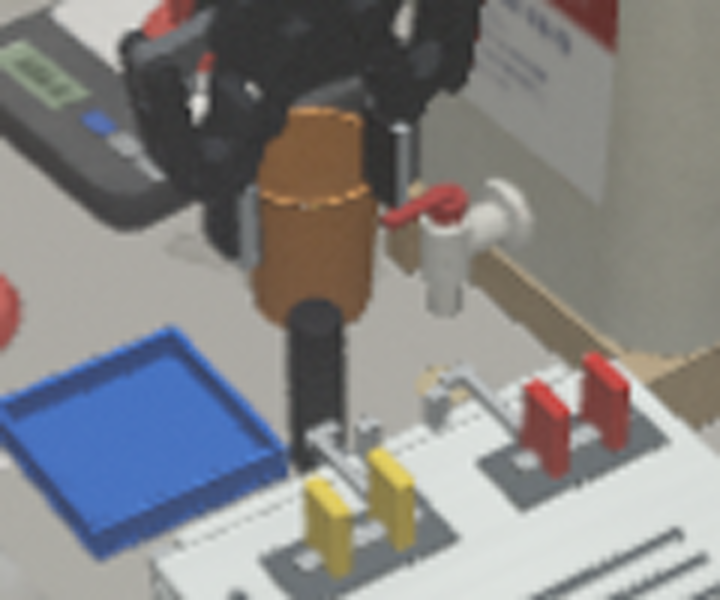

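Call:
{"op": "carry_out", "data": {"steps": [{"x":0.1,"y":0,"z":0,"rx":0,"ry":0.04,"rz":0,"hand":0.3},{"x":0.12,"y":0,"z":0,"rx":0,"ry":0,"rz":0,"hand":0.3},{"x":0.12,"y":0,"z":0,"rx":0,"ry":0,"rz":0,"hand":0.3},{"x":0.06,"y":0,"z":0,"rx":0,"ry":0,"rz":0,"hand":0.3},{"x":0,"y":0,"z":0,"rx":0,"ry":0,"rz":0,"hand":0.3}]}}

```text
t: 14.1
position: [0.511, -0.2876, 0.2789]
tcp_rot: [0.517, 0.482, -0.517, 0.484]
ft_force: [-0.1, -0.5, 0.5]
grip_width: 0.0551
```

```bash
python3 -c "
from h import *
go(.513,-.282,.267,-.058)
u0,v0=230,170
s=snapshot('scene'); a=s['img'][v0:v0+100,u0:u0+120]
cv2.imwrite('pics/s16.png',cv2.resize(a,None,fx=6,fy=6,interpolation=cv2.INTER_CUBIC))
"
```

```text
t 14.1 pos [ 0.511  -0.2876  0.2789] yaw -0.068 q6 1.13 w 0.0551 F [-0.1 -0.5  0.5]
 total units shift [ 0.079  0.011 -0.038] dist 0.0132  turn units [-0.095  0.021 -0.024]
```

View pics/s16.png

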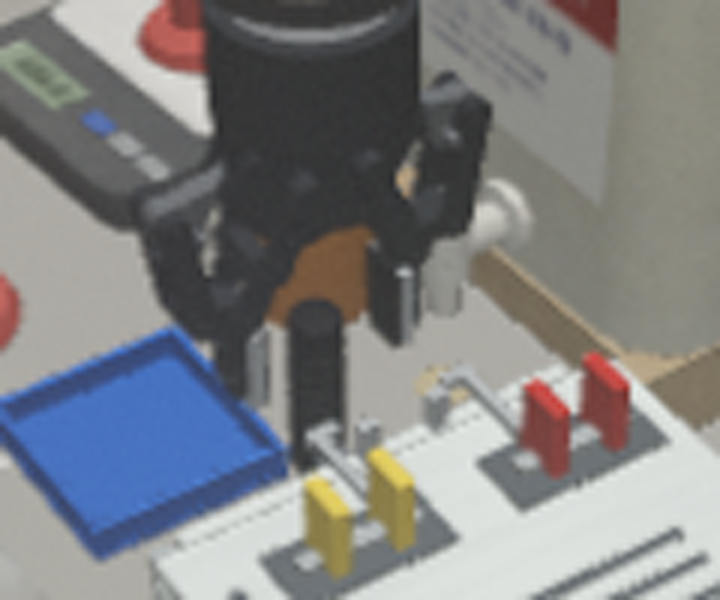

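Straddling the post, whose top is at (315,310). I'm lowering the last 12 mm, centring and gripping.

Call:
{"op": "carry_out", "data": {"steps": [{"x":0.05,"y":0.01,"z":-0.04,"rx":0,"ry":0,"rz":0,"hand":0.3},{"x":0.03,"y":0,"z":0,"rx":0,"ry":0,"rz":0,"hand":0.3},{"x":0,"y":0,"z":0,"rx":0,"ry":0,"rz":0,"hand":-0.2},{"x":0,"y":0,"z":0,"rx":0,"ry":0,"rz":0,"hand":-0.6},{"x":0,"y":0,"z":0,"rx":0,"ry":0,"rz":0,"hand":-1},{"x":0,"y":0,"z":0,"rx":0,"ry":0,"rz":0,"hand":-1},{"x":0,"y":0,"z":0,"rx":0,"ry":0,"rz":0,"hand":-1},{"x":0,"y":0,"z":0,"rx":0,"ry":0,"rz":0,"hand":-1}], "grip_force": 40}}

```text
t: 14.95
position: [0.513, -0.2818, 0.2689]
tcp_rot: [-0.517, -0.481, 0.517, -0.485]
ft_force: [0.3, -0.5, -2.6]
grip_width: 0.0211
```

```bash
cat >> h.py <<'E'
H=np.array([.4193,-.3218])+[0.0,0.0]
def arc(dth,n,off=None,dturn=None):
    """follow the gate: rotate tcp about hinge by dth in n rows"""
    o=monitor.get_obs();M=R.from_quat(o["tcp_rot"]).as_matrix();p=o["position"][:2].copy()
    yaw=np.arctan2(M[1,1],M[0,1]);r=p-H
    print("rel",r.round(4),"rad",np.linalg.norm(r).round(4),"gate~",round(np.arctan2(r[1],r[0])-A0,3),"yaw",round(yaw,3))
    for i in range(n):
        a=dth/n;c,s=np.cos(a),np.sin(a);r2=np.array([c*r[0]-s*r[1],s*r[0]+c*r[1]]);d=np.r_[r2-r,0]
        Y=np.array([np.cos(yaw),np.sin(yaw),0]);Z=np.cross([0,0,-1.],Y)
        print(" y%.3f z%.3f rx%.2f"%(d@Y/.15,d@Z/.15,-a/.1));yaw+=a;r=r2
A0=np.arctan2(-.45*0+.0396,.0944)
E
python3 -c "
from h import *
go(.513,-.282,.267,-.058)
arc(.3,5)"
```

```text
t 14.95 pos [ 0.513  -0.2818  0.2689] yaw -0.068 q6 1.14 w 0.0211 F [ 0.3 -0.5 -2.6]
 total units shift [0.012 0.    0.001] dist 0.0019  turn units [-0.097  0.039 -0.035]
rel [0.0937 0.04  ] rad 0.1018 gate~ 0.006 yaw -0.068
 y-0.020 z-0.036 rx-0.60
 y-0.020 z-0.036 rx-0.60
 y-0.020 z-0.036 rx-0.60
 y-0.020 z-0.036 rx-0.60
 y-0.020 z-0.036 rx-0.60
```

Call:
{"op": "carry_out", "data": {"steps": [{"x":0,"y":-0.02,"z":-0.036,"rx":-0.6,"ry":0,"rz":0,"hand":-1},{"x":0,"y":-0.02,"z":-0.036,"rx":-0.6,"ry":0,"rz":0,"hand":-1},{"x":0,"y":-0.02,"z":-0.036,"rx":-0.6,"ry":0,"rz":0,"hand":-1}]}}

```text
t: 15.25
position: [0.5043, -0.2656, 0.2689]
tcp_rot: [0.47, 0.526, -0.47, 0.53]
ft_force: [-0.3, 0.2, -2.3]
grip_width: 0.0212
```

```bash
python3 -c "
from h import *
go()
arc(.3,3)"
```

```text
t 15.25 pos [ 0.5043 -0.2656  0.2689] yaw 0.117 q6 0.97 w 0.0212 F [-0.3  0.2 -2.3]
 total units shift [0. 0. 0.] dist 0.0  turn units [-0.     0.045 -0.036]
rel [0.085  0.0562] rad 0.1019 gate~ 0.187 yaw 0.117
 y-0.034 z-0.059 rx-1.00
 y-0.034 z-0.059 rx-1.00
 y-0.034 z-0.059 rx-1.00
```

Gate at about 0.19 rad with low forces. Now through the detent.

Call:
{"op": "carry_out", "data": {"steps": [{"x":0,"y":-0.034,"z":-0.06,"rx":-1,"ry":0,"rz":0,"hand":-1},{"x":0,"y":-0.034,"z":-0.06,"rx":-1,"ry":0,"rz":0,"hand":-1},{"x":0,"y":-0.034,"z":-0.06,"rx":-1,"ry":0,"rz":0,"hand":-1},{"x":0,"y":-0.034,"z":-0.06,"rx":-1,"ry":0,"rz":0,"hand":-1}]}}

```text
t: 15.65
position: [0.4749, -0.2359, 0.2689]
tcp_rot: [0.351, 0.611, -0.352, 0.616]
ft_force: [-1.8, -1.6, -1.2]
grip_width: 0.0212
```

```bash
python3 -c "
from h import *
go()
arc(.4,4)"
```

```text
t 15.65 pos [ 0.4749 -0.2359  0.2689] yaw 0.531 q6 0.58 w 0.0212 F [-1.8 -1.6 -1.2]
 total units shift [0. 0. 0.] dist 0.0  turn units [-0.     0.07  -0.022]
rel [0.0556 0.0859] rad 0.1024 gate~ 0.599 yaw 0.531
 y-0.034 z-0.059 rx-1.00
 y-0.034 z-0.059 rx-1.00
 y-0.034 z-0.059 rx-1.00
 y-0.034 z-0.059 rx-1.00
```

Call:
{"op": "carry_out", "data": {"steps": [{"x":0,"y":-0.034,"z":-0.059,"rx":-1,"ry":0,"rz":0,"hand":-1},{"x":0,"y":-0.034,"z":-0.059,"rx":-1,"ry":0,"rz":0,"hand":-1},{"x":0,"y":-0.034,"z":-0.059,"rx":-1,"ry":0,"rz":0,"hand":-1},{"x":0,"y":-0.034,"z":-0.059,"rx":-1,"ry":0,"rz":0,"hand":-1},{"x":0,"y":-0.034,"z":-0.059,"rx":-1,"ry":0,"rz":0,"hand":-1}]}}

```text
t: 16.15
position: [0.425, -0.219, 0.2688]
tcp_rot: [0.181, 0.681, -0.182, 0.686]
ft_force: [0.0, -3.1, -3.4]
grip_width: 0.021
```

```bash
python3 -c "
from h import *
go()
arc(.3,3)
u0,v0=200,170
s=snapshot('scene'); a=s['img'][v0:v0+120,u0:u0+150]
cv2.imwrite('pics/s17.png',cv2.resize(a,None,fx=5,fy=5,interpolation=cv2.INTER_CUBIC))
"
```

```text
t 16.15 pos [ 0.425  -0.219   0.2688] yaw 1.052 q6 0.04 w 0.021 F [ 0.  -3.1 -3.4]
 total units shift [0. 0. 0.] dist 0.0  turn units [0.    0.073 0.003]
rel [0.0057 0.1028] rad 0.103 gate~ 1.118 yaw 1.052
 y-0.034 z-0.060 rx-1.00
 y-0.034 z-0.060 rx-1.00
 y-0.034 z-0.060 rx-1.00
```

View pics/s17.png

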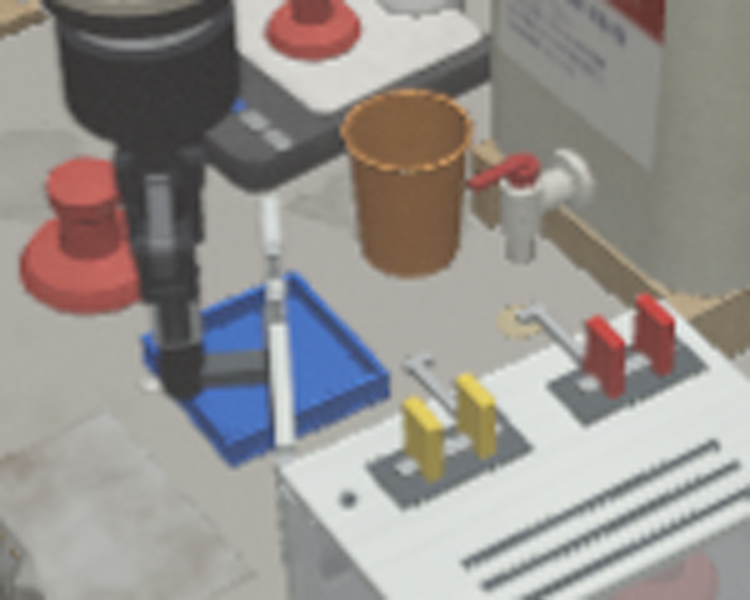

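Call:
{"op": "carry_out", "data": {"steps": [{"x":0,"y":-0.034,"z":-0.06,"rx":-1,"ry":0,"rz":0,"hand":-1},{"x":0,"y":-0.034,"z":-0.06,"rx":-1,"ry":0,"rz":0,"hand":-1},{"x":0,"y":-0.026,"z":-0.045,"rx":-0.7,"ry":0,"rz":0,"hand":-1}]}}

```text
t: 16.5
position: [0.3956, -0.2214, 0.2689]
tcp_rot: [0.083, 0.7, -0.085, 0.705]
ft_force: [0.8, 1.0, -5.2]
grip_width: 0.021
```

```bash
python3 -c "
from h import *
go()
arc(.04,1)"
```

```text
t 16.5 pos [ 0.3956 -0.2214  0.2689] yaw 1.333 q6 -0.27 w 0.021 F [ 0.8  1.  -5.2]
 total units shift [0. 0. 0.] dist 0.0  turn units [0.    0.075 0.011]
rel [-0.0237  0.1004] rad 0.1032 gate~ 1.405 yaw 1.333
 y-0.013 z-0.024 rx-0.40
```

Call:
{"op": "carry_out", "data": {"steps": [{"x":0,"y":-0.009,"z":-0.015,"rx":-0.25,"ry":0,"rz":0,"hand":-1},{"x":0,"y":0,"z":0,"rx":0,"ry":0,"rz":0,"hand":-1},{"x":0,"y":0,"z":0,"rx":0,"ry":0,"rz":0,"hand":-1}]}}

```text
t: 16.8
position: [0.3931, -0.2221, 0.2689]
tcp_rot: [0.076, 0.7, -0.076, 0.706]
ft_force: [2.3, 1.6, -5.5]
grip_width: 0.0211
```

```bash
python3 -c "
from h import *
go()
arc(.04,1)
P=np.array([(.513,-.2818),(.5043,-.2656),(.4749,-.2359),(.425,-.219),(.3956,-.2214),monitor.get_obs()['position'][:2]])
f=least_squares(lambda c:np.hypot(*(P-c).T)-.10242,[.42,-.32]);print(f.x,f.fun)
a=np.unwrap(np.arctan2(*(P-f.x).T[::-1]));print(a-a[0])
for n,(u0,v0) in dict(top=(200,150),scene=(200,170)).items():
    s=snapshot(n); a=s['img'][v0:v0+120,u0:u0+160]
    cv2.imwrite('pics/%s18.png'%n,cv2.resize(a,None,fx=5,fy=5,interpolation=cv2.INTER_CUBIC))
"
```

```text
t 16.8 pos [ 0.3931 -0.2221  0.2689] yaw 1.355 q6 -0.3 w 0.0211 F [ 2.3  1.6 -5.5]
 total units shift [0. 0. 0.] dist 0.0  turn units [-0.     0.082 -0.002]
rel [-0.0262  0.0997] rad 0.1031 gate~ 1.431 yaw 1.355
 y-0.013 z-0.024 rx-0.40
[ 0.41842323 -0.32128964] [ 6.99858890e-05 -6.69065133e-05 -4.31653430e-05  8.08508293e-05
  4.38474889e-05 -8.04964849e-05]
[0.         0.17977264 0.59091271 1.11105361 1.3998893  1.42567069]
```

View pics/scene18.png

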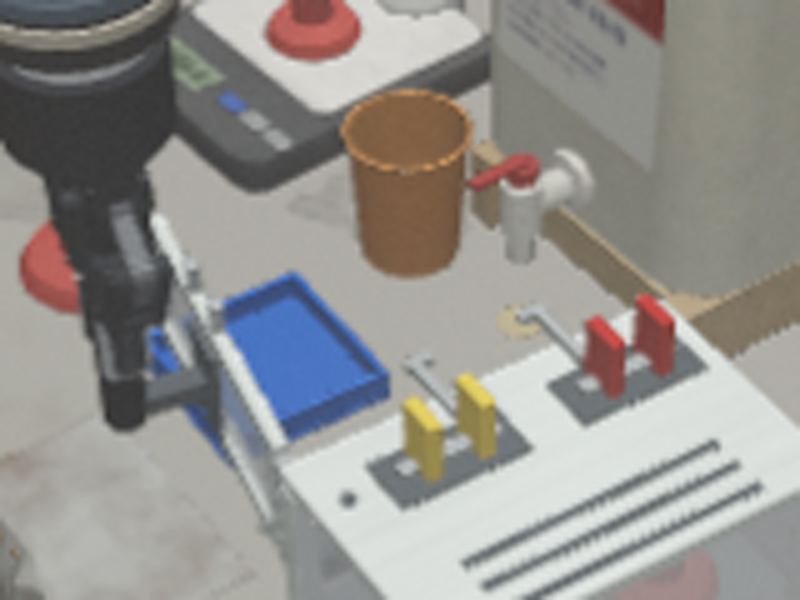

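View pics/top18.png

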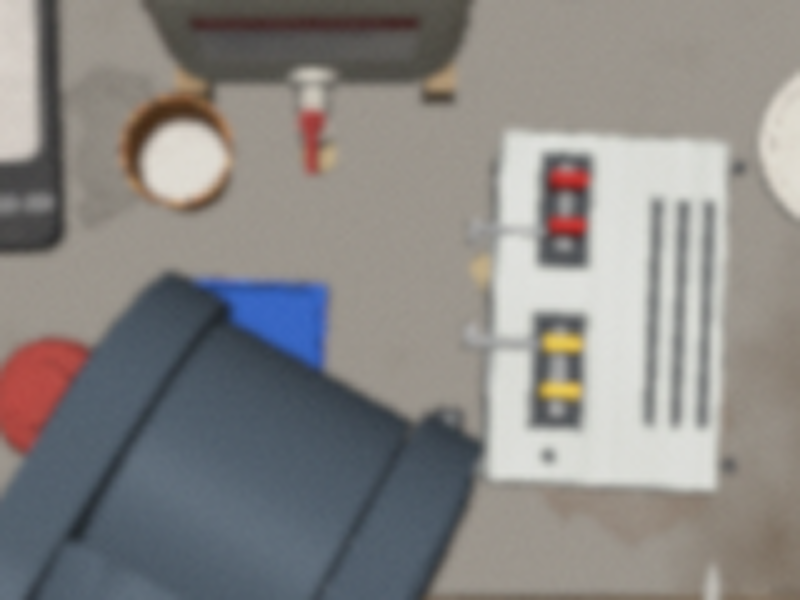

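```bash
python3 - <<'E'
from h import *
import pickle
for n in("scene","top"):
    s=snapshot(n);r=pickle.load(open(f"{n}0.pkl","rb"))
    for nm,P in dict(tape=[.42,-.53,.012],):
        pass
E
python3 - <<'E'
from h import *
s=snapshot("scene");cv2.imwrite("pics/s19.png",s["img"]);go()
r=cv2.imread("pics/scene0.png")
for nm,(x0,y0,x1,y1) in dict(tape=(305,335,370,395),bottle=(168,175,195,222),cup=(268,185,298,224)).items():
    print(nm,cv2.absdiff(s["img"][y0:y1,x0:x1],r[y0:y1,x0:x1]).mean().round(2))
E
```

```text
t 17.0 pos [ 0.393  -0.2221  0.2689] yaw 1.357 q6 -0.3 w 0.021 F [ 1.9  1.8 -6.1]
 total units shift [0. 0. 0.] dist 0.0  turn units [0.    0.08  0.001]
tape 4.61
bottle 5.69
cup 5.25Traceback (most recent call last):
  File "<stdin>", line 5, in <module>
ValueError: too many values to unpack (expected 2)
```

View pics/s19.png

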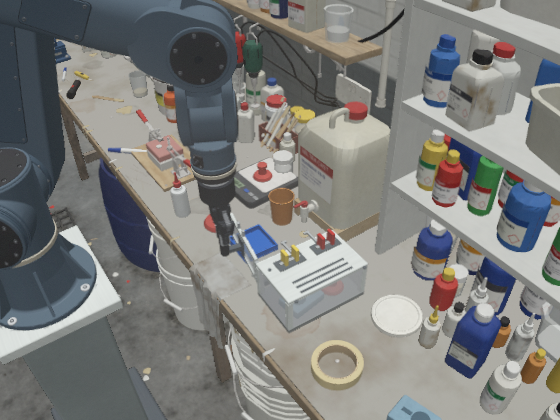

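The final picture shows the knob upright on the plate at (262,170), both tab pairs squeezed, the gate held wide at about (235,240), and the cup, bottle and tape unmoved. I'm handing in.

```bash
python3 -c "
from h import *
print(job.finish_job())"
```

```text
the job is handed in; nothing more can be done
None
```

I did all the steps in the order asked and handed the job in at about 17 s, with the gripper still holding the handle and the gate wide open.

- **Knob:** The smaller red knob stands upright on the scale plate. It is clear of the white jar at the back of the plate and away from the gate's path.
- **Catches:** I squeezed red first, then yellow. Afterwards both stayed in: tab spacing was 9.5 px (15.8 px expected if still latched) for red and 10.6 px (17 px when latched) for yellow, which matches fully squeezed.
- **Gate:** A circle fitted through the handle positions, with residuals under 0.1 mm, puts the gate at about 1.43 rad, against a stop at 1.45. The force at the wrist while holding was about 7 N.
- **Bystanders:** The cup, bottle and tape look the same in before-and-after pictures, with differences at noise level.

Some checks did not come out clean:
- **Force spike:** When I set the knob down, the wrist force peaked briefly at about 45 N, through the held knob. I backed off at once; the wrist limit is 120 N, but it is above the 40 N figure given for the arm or gripper body.
- **Jaw readings:** The gripper read a few millimetres narrow: 24.5 mm on the 28 mm head, and 32.3 mm on tabs that should measure 34 mm. I relied on the pictures for those instead.
- **Camera mismatch:** The two cameras disagreed by 3 to 5 mm along the cage's depth, so I used positions in between.

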